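# Blow out the bent sampling tubes

## Task

Take every wet bent tube off the round drain mat and turn it into the stand with the same spacing, both open ends resting in the two notches and pointing at the nozzles. With all of them seated, press the treadle fully down to its stop and hold it there for two seconds to blow them out, then let it come up and lay all the tubes flat on the white drying board, side by side and not on one another. Leave the two bottles beside the stands alone.

Things in the scene. Friction and masses are not known exactly. Their poses are not given: they have to be found in the camera images.
- tube_narrow: Loose narrow U-shaped steel tube (may be absent), 14 mm thick, 0.12 kg. Crossbar along its y at x = -50 mm; two legs along +x at y = +-22 mm (44 mm between centres), open ends at x = +50. Last 26 mm of each leg: heavy brass fitting 15 mm thick (centre of mass near x = +16). Origin mid-length on the centre-line plane, z normal to it, same both ways up; 7.5 mm above what it lies flat on.
- bar_narrow (a point): Middle of the crossbar of the narrow tube, on its centre line (x = -50 mm in the tube's frame). The crossbar can be pinched from above across its 14 mm; on the mat it starts towards the rim, legs inward. Tubes start flat on the drain mat, 2 or 3 of the three sizes.
- stand_narrow: Fixed stand for the narrow tube, base x = -25 to 80 mm, 78 mm wide, origin on its underside, x towards its nozzle block (x = 62 to 80 mm, 64 high). Two V-notches (12 thick, 38 wide, 68 high, sides 37 deg from vertical) at x = 37, y = +-22 mm take the brass fittings; two plain posts (6 x 10, 53 high) at x = -10, y = +-22 carry the legs. Stand order in the row is random.
- seat_narrow (a point): Where the origin of the seated narrow tube lies: 60 mm above the stand's origin, x towards the nozzles. Seated, the tube is level, its axes along the stand's (open ends towards the nozzles), its crossbar overhanging free at x = -50 mm. Only the tube with this notch spacing (44 mm) fits.
- tube_middle: Loose middle U-shaped steel tube (may be absent), 14 mm thick, 0.12 kg. Crossbar along its y at x = -50 mm; two legs along +x at y = +-31 mm (62 mm between centres), open ends at x = +50. Last 26 mm of each leg: heavy brass fitting 15 mm thick (centre of mass near x = +16). Origin mid-length on the centre-line plane, z normal to it, same both ways up; 7.5 mm above what it lies flat on.
- bar_middle (a point): Middle of the crossbar of the middle tube, on its centre line (x = -50 mm in the tube's frame). The crossbar can be pinched from above across its 14 mm; on the mat it starts towards the rim, legs inward. Tubes start flat on the drain mat, 2 or 3 of the three sizes.
- stand_middle: Fixed stand for the middle tube, base x = -25 to 80 mm, 96 mm wide, origin on its underside, x towards its nozzle block (x = 62 to 80 mm, 64 high). Two V-notches (12 thick, 38 wide, 68 high, sides 37 deg from vertical) at x = 37, y = +-31 mm take the brass fittings; two plain posts (6 x 10, 53 high) at x = -10, y = +-31 carry the legs. Stand order in the row is random.
- seat_middle (a point): Where the origin of the seated middle tube lies: 60 mm above the stand's origin, x towards the nozzles. Seated, the tube is level, its axes along the stand's (open ends towards the nozzles), its crossbar overhanging free at x = -50 mm. Only the tube with this notch spacing (62 mm) fits.
- tube_wide: Loose wide U-shaped steel tube (may be absent), 14 mm thick, 0.12 kg. Crossbar along its y at x = -50 mm; two legs along +x at y = +-40 mm (80 mm between centres), open ends at x = +50. Last 26 mm of each leg: heavy brass fitting 15 mm thick (centre of mass near x = +16). Origin mid-length on the centre-line plane, z normal to it, same both ways up; 7.5 mm above what it lies flat on.
- bar_wide (a point): Middle of the crossbar of the wide tube, on its centre line (x = -50 mm in the tube's frame). The crossbar can be pinched from above across its 14 mm; on the mat it starts towards the rim, legs inward. Tubes start flat on the drain mat, 2 or 3 of the three sizes.
- stand_wide: Fixed stand for the wide tube, base x = -25 to 80 mm, 114 mm wide, origin on its underside, x towards its nozzle block (x = 62 to 80 mm, 64 high). Two V-notches (12 thick, 38 wide, 68 high, sides 37 deg from vertical) at x = 37, y = +-40 mm take the brass fittings; two plain posts (6 x 10, 53 high) at x = -10, y = +-40 carry the legs. Stand order in the row is random.
- seat_wide (a point): Where the origin of the seated wide tube lies: 60 mm above the stand's origin, x towards the nozzles. Seated, the tube is level, its axes along the stand's (open ends towards the nozzles), its crossbar overhanging free at x = -50 mm. Only the tube with this notch spacing (80 mm) fits.
- drain_mat: Fixed round black rubber mat, radius 145 mm, 4 mm thick, where the wet tubes start. Origin at the centre of its underside. Left or right of the robot at random; the drying board is on the other side.
- drying_board: Fixed flat white plastic board, 200 (x) x 280 (y) x 4 mm, no rim. Origin at the centre of its underside.
- treadle (a joint): Hinged spring pedal (grey plate 125 x 66 mm with a black rubber pad) on a dark base plate 135 x 85 mm, the air valve. 0 = up as sprung, 0.26 rad = down on its stop. Needs about 7 N at the pad to start and 12 N at the stop; springs back up by itself.
- treadle_pad (a point): Point to press, on top of the pedal's rubber pad, 90 mm from the hinge, moves with the pedal; at the stop it is about 23 mm lower than when up. Its x axis points level from pad to hinge when the pedal is up.
- treadle_hinge (a point): Middle of the pedal's hinge axis, 22 mm above the bench, on the pedal's end away from the robot.
- bottle_a: Bystander: clear sample bottle, radius 30 mm, 110 mm high, standing beside the row of stands. Origin under its centre.
- bottle_b: Bystander: amber bottle, radius 33 mm, 120 mm high, standing beside the row of stands. Origin under its centre.
There are look-alikes about, which are no part of the job. What is shaped like the stand_wide but green is not meant.

How it is judged:
On the way, in this order (a step that is already met when the one before it is completed fails the run):
1. every tube present is seated level in its own stand, both end fittings in the notches (within 12 mm along, 6 mm across and in height) (x of tube_narrow in the frame of stand_narrow between -0.012 and 0.012 m and y of tube_narrow in the frame of stand_narrow between -0.006 and 0.006 m and z of tube_narrow in the frame of stand_narrow between 0.054 and 0.066 m and y of bar_narrow in the frame of stand_narrow between -0.008 and 0.008 m and z of bar_narrow in the frame of stand_narrow between 0.051 and 0.069 m and x of bar_narrow in the frame of stand_narrow below -0.03 m and angle between the z axis of tube_narrow and the z axis of stand_narrow, either way round below 0.13 rad and x of tube_middle in the frame of stand_middle between -0.012 and 0.012 m and y of tube_middle in the frame of stand_middle between -0.006 and 0.006 m and z of tube_middle in the frame of stand_middle between 0.054 and 0.066 m and y of bar_middle in the frame of stand_middle between -0.008 and 0.008 m and z of bar_middle in the frame of stand_middle between 0.051 and 0.069 m and x of bar_middle in the frame of stand_middle below -0.03 m and angle between the z axis of tube_middle and the z axis of stand_middle, either way round below 0.13 rad and x of tube_wide in the frame of stand_wide between -0.012 and 0.012 m and y of tube_wide in the frame of stand_wide between -0.006 and 0.006 m and z of tube_wide in the frame of stand_wide between 0.054 and 0.066 m and y of bar_wide in the frame of stand_wide between -0.008 and 0.008 m and z of bar_wide in the frame of stand_wide between 0.051 and 0.069 m and x of bar_wide in the frame of stand_wide below -0.03 m and angle between the z axis of tube_wide and the z axis of stand_wide, either way round below 0.13 rad), for 0.3 s.
2. with all of them seated, the treadle is held on its stop for over a second (all of step 1 and value of joint treadle above 0.235 rad), for 1.2 s.
At the end, for the whole second after the job is handed in: Every tube present lies still and flat (within 0.1 rad, origin 6.5 to 16.5 mm above the underside of the board) on the drying board, its origin within 95 mm (x) and 135 mm (y) of the board's centre; the treadle is up (below 0.04 rad) (x of tube_narrow in the frame of drying_board between -0.095 and 0.095 m and y of tube_narrow in the frame of drying_board between -0.135 and 0.135 m and z of tube_narrow in the frame of drying_board between 0.0065 and 0.0165 m and angle between the z axis of each of tube_narrow, tube_middle, tube_wide and the z axis of drying_board, either way round below 0.1 rad and linear speed of each of tube_narrow, tube_middle, tube_wide below 0.02 m/s and x of tube_middle in the frame of drying_board between -0.095 and 0.095 m and y of tube_middle in the frame of drying_board between -0.135 and 0.135 m and z of tube_middle in the frame of drying_board between 0.0065 and 0.0165 m and x of tube_wide in the frame of drying_board between -0.095 and 0.095 m and y of tube_wide in the frame of drying_board between -0.135 and 0.135 m and z of tube_wide in the frame of drying_board between 0.0065 and 0.0165 m and value of joint treadle below 0.04 rad); the robot touches nothing.
It fails at once if bottle_a pushed away or knocked over (distance of bottle_a from where it was at the start of the episode above 0.03 m or angle between bottle_a's own z axis and vertical above 0.4 rad).
It fails at once if bottle_b pushed away or knocked over (distance of bottle_b from where it was at the start of the episode above 0.03 m or angle between bottle_b's own z axis and vertical above 0.4 rad).
Of tube_narrow, tube_middle, tube_wide only 2 to 3 are there at a start; the rules pass over those that are not, and their reading is None.
At some moment in a run one of tube_narrow, tube_middle, tube_wide may be knocked a few centimetres aside while the robot is not near it.
Once in a run the grip may slacken for a moment while it holds something.
It also fails if it takes over 210 s, if anything falls off the work surface, if the arm or the gripper's body presses on something with over 40 N, if the wrist force passes 120 N, or if a joint passes its speed limit or range.

## Robot

A 6-joint arm with a two-finger parallel gripper is mounted at the origin on the work surface. World frame = base frame: x ahead of the robot, y to its left, z up, the work surface at z = 0. Lengths are in m, angles in rad, forces in N, time in s.
With the tool pointing down it reaches from about 0.35 to 0.775 m from the base axis. Payload 5.5 kg.
Tool frame: the origin (TCP) lies between the finger pads; the fingertips stand 8 mm ahead of it and the grasp point (between the pads) lies 11 mm behind it; z points along the fingers, y is the line along which they close (so a half turn about z gives the same grasp; the last joint's range is limited). The gripper opens to 85 mm and grips with 20 to 120 N. Pads are 22 mm wide; open, the fingers measure 114 mm over their backs; the gripper's body (76 mm by 85 mm) begins 54 mm behind the grasp point. The pads swing forward as they close: fully open they stand 13 mm farther back than shut.
Start: joints at [-1.266, 0.313, 0.046, 1.304, 0, 1.431], TCP at [0.247, -0.519, 0.239] pointing down, gripper open.
Joint ranges: [-2.76, 2.76], [-0.86, 1.69], [-1.03, 1.26], [-2.2, 2.34], [-1.47, 1.5], [-3.14, 3.14]. Speed limits (rad/s): [2.57, 2.57, 3.14, 3.14, 3.14, 3.14].

## Interface

Orientations are given as a unit quaternion [w, x, y, z].
In Python, from workcell import status, vision, job gives the robot as it stands. The module is installed in compiled form; this text tells all that it offers.
- The arm moves only by the tool apply_moves, never from a script. Its argument "moves" is one flat list of numbers, 6 for each row, row after row: the shift along the world's x, y, z in units of 25 mm (1.0 is 25 mm), then the turn, a rotation vector about the world's x, y, z in rad. In form: [x, y, z, rx, ry, rz, x, y, z, rx, ry, rz, ...]. A call has 1 to 20 rows; each row is the pose to reach, as a shift and turn from the pose commanded when the call began; what a row does not reach only later rows make up. A row lasts 1/12 s, in which the tool goes at most 41.7 mm and 7.16 degrees, less where a joint would pass 70% of its speed; a pose out of reach is approached as far as the arm can. A call with a gripper value outside its range is refused whole. "claw" is the opening in per cent of the stroke, from 0 (shut) to 100 (fully open), set as the call begins (left out, the last holds). The fingers move at their own pace and stop on an object; "newtons" is the grip in N (left out, the last holds). Time passes only in rows, so rows that repeat a pose let the fingers close. It gives the time, the measured TCP pose, the force, the opening and the grip force at its end, in the units of the state.
- status.get_state(): the state, without advancing time (a new reading comes with each control period).
- vision.read_camera(name): name is "scene" or "side" or "wrist"; returns a dict with "image" (480x640x3 uint8, blue, green, red), "camera_matrix" (3x3 intrinsics, pixels), "camera_from_world" (4x4, takes a point from world to camera coordinates). Camera axes: x right, y down, z forward; pixel columns grow to the right and rows downward; lengths in m; the calibration is good to about 2 mm. A picture is of the moment at which its call begins. There is no depth.
- job.hand_in(): hands the job in; it is judged then, once.
The state is a dict: "clock": time; "joint_pos": joint angles; "qvel": joint speeds; "tau": joint torques, N m; "tcp_pos": TCP position; "orientation": TCP orientation; "wrist_force": force on the tool from outside, world axes, zero at the start; "ft_torque": the same for the moment, N m; "finger_gap": finger opening in m; "grip_force": force on a finger pad.
Only numpy, scipy, OpenCV 4.12 (cv2) and the standard library are available. Lean on these libraries where they do the work, as an engineer would, in place of code of your own. Each camera call takes 0.05 s, during which the arm holds its last target. There are 200 camera calls.

## Working session

There is one attempt and no reset: what is moved stays moved. The work goes in short steps, Python scripts to look and compute and a tool call to move; the robot and the scene stay as the last step left them, time stands still between calls to the robot, and variables do not carry over. Pictures are saved under pics/ and viewed, at most 14 in all, crops included, and the job is handed in when it is done.

Besides the shell and the picture viewer there is one more tool, called after "Call:" in YAML: its name, and indented under it one key for each argument. apply_moves: Moves the arm, as the interface text tells. Its arguments: {"type":"object","properties":{"moves":{"type":"array","items":{"type":"number"}},"claw":{"type":"number"},"newtons":{"type":"number"}},"required":["moves"]}

```bash
mkdir -p pics
cat > h.py <<'E'
import cv2,numpy as np
from workcell import status,vision,job
def cam(n,save=None):
    c=vision.read_camera(n); 
    if save: cv2.imwrite('pics/'+save,c['image'])
    return c['image'],np.array(c['camera_matrix']),np.array(c['camera_from_world'])
def ray(c,uv,z):
    _,K,T=c; R=T[:3,:3];t=T[:3,3]
    d=R.T@np.linalg.inv(K)@np.array([uv[0],uv[1],1.]); o=-R.T@t
    return o+d*(z-o[2])/d[2]
def proj(c,p):
    _,K,T=c; q=K@(T[:3,:3]@np.array(p,float)+T[:3,3]); return q[:2]/q[2]
E
python3 - <<'E'
from h import *
for n in ('scene','side'):
    c=cam(n,n+'0.png'); print(n,-c[2][:3,:3].T@c[2][:3,3])
print(status.get_state())
E
```

```text
scene [1.16629227 0.63900966 0.80119925]
side [-0.05737718  0.53559899  1.05281227]
{'clock': 0.1, 'joint_pos': array([-1.26561752e+00,  3.13915761e-01,  4.51129824e-02,  1.30358806e+00,
        8.34041908e-06,  1.43121119e+00]), 'qvel': array([ 0.00050188, -0.00192202,  0.00323966, -0.00076974,  0.00145945,
        0.00036014]), 'tau': array([ 1.92738393e-03, -4.81725097e+01,  2.99244082e+01,  1.27087411e-02,
       -9.40078939e-05, -1.48336494e-05]), 'tcp_pos': array([ 0.2472625 , -0.51864784,  0.23851179]), 'orientation': array([-7.94869859e-04,  9.75374555e-01,  2.20553491e-01, -6.17789692e-05]), 'wrist_force': array([0.23682662, 0.00682425, 0.64238207]), 'ft_torque': array([ 0.00495857,  0.03763132, -0.03587202]), 'grip_force': 0.0, 'finger_gap': 0.08552881174491182}
```

View pics/scene0.png

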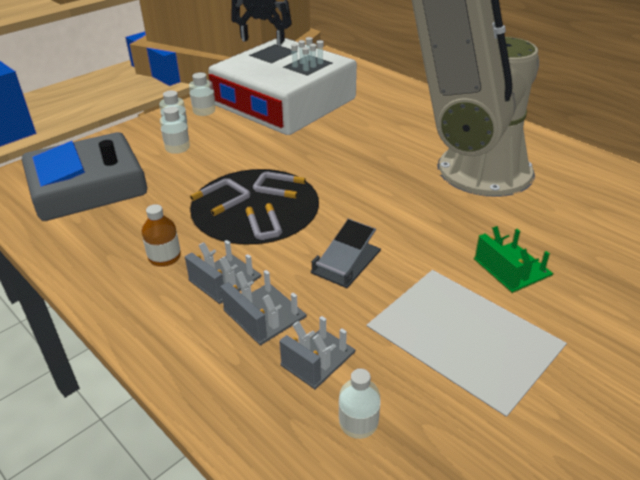

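View pics/side0.png

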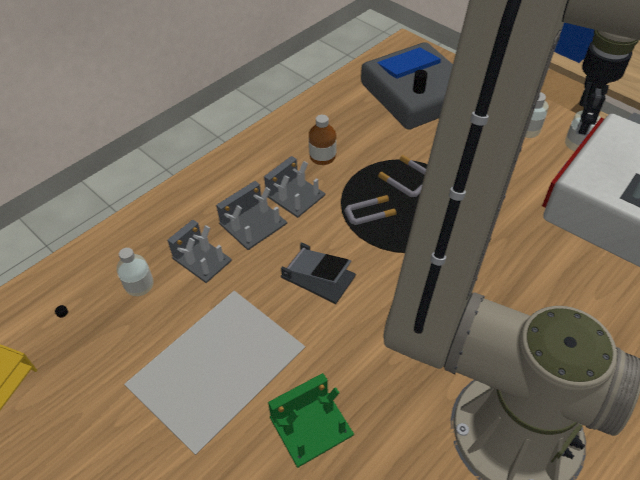

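The scene view shows a wide tube with its legs to the left at about (222,195), another at (280,185) and a third at (263,222). The grey stands are at (215,270), (262,300) and (315,350). The green stand at (512,260) is the look-alike. The bottles are at (160,240) and (360,405), the treadle at (346,252) and the board at (467,340).

Run:
```python
from h import *
c=cam('scene'); 
P=lambda n,u,v,z: print(n,np.round(ray(c,(u,v),z),3))
for n,u,v,z in [('mat',255,205,.004),('matL',191,205,.004),('matR',319,203,.004),('board',435,271,.004),('board',369,325,.004),('board',507,408,.004),('board',565,345,.004),
 ('A nozzle topL',187,253,.064),('A topR',222,274,.064),('B',223,283,.064),('B',263,314,.064),('C',281,337,.064),('C',317,358,.064),
 ('Cbase',315,384,0),('Cbase',354,352,0),('Bbase',262,340,0),('Bbase',305,313,0),
 ('pad',355,235,.045),('hinge',335,275,.022),('amber',160,262,0),('clear',360,430,0),
 ('t1 bar',240,188,.011),('t1bar2',247,196,.011),('t1end',193,197,.011),('t1end',214,212,.011),
 ('t2end',304,180,.011),('t2end',295,195,.011),('t2bar',262,175,.011),('t2bar',256,190,.011),('t3end',250,207,.011),('t3end',270,206,.011),('t3bar',256,234,.011),('t3bar',280,234,.011)]: P(n,u,v,z)
img=c[0][150:400,170:400]; cv2.imwrite('pics/crop1.png',cv2.resize(img,None,fx=3.2,fy=3.2/1.333,interpolation=cv2.INTER_CUBIC)[:, :736] if 0 else cv2.resize(img,(552,600),interpolation=cv2.INTER_CUBIC))
```

```text
mat [ 0.494 -0.275  0.004]
matL [ 0.595 -0.376  0.004]
matR [ 0.387 -0.179  0.004]
board [0.388 0.146 0.004]
board [0.585 0.152 0.004]
board [0.564 0.42  0.004]
board [0.384 0.42  0.004]
A nozzle topL [ 0.733 -0.176  0.064]
A topR [ 0.723 -0.082  0.064]
B [ 0.736 -0.062  0.064]
B [0.735 0.047 0.064]
C [0.748 0.106 0.064]
C [0.737 0.178 0.064]
Cbase [0.74  0.175 0.   ]
Cbase [0.646 0.173 0.   ]
Bbase [0.739 0.042 0.   ]
Bbase [0.642 0.047 0.   ]
pad [ 0.454 -0.007  0.045]
hinge [0.548 0.031 0.022]
amber [ 0.75  -0.262  0.   ]
clear [0.751 0.284 0.   ]
t1 bar [ 0.481 -0.344  0.011]
t1bar2 [ 0.49  -0.307  0.011]
t1end [ 0.578 -0.39   0.011]
t1end [ 0.58  -0.31   0.011]
t2end [ 0.354 -0.263  0.011]
t2end [ 0.411 -0.233  0.011]
t2bar [ 0.409 -0.35   0.011]
t2bar [ 0.46  -0.311  0.011]
t3end [ 0.512 -0.269  0.011]
t3end [ 0.479 -0.24   0.011]
t3bar [ 0.565 -0.184  0.011]
t3bar [ 0.529 -0.149  0.011]
```

View pics/crop1.png

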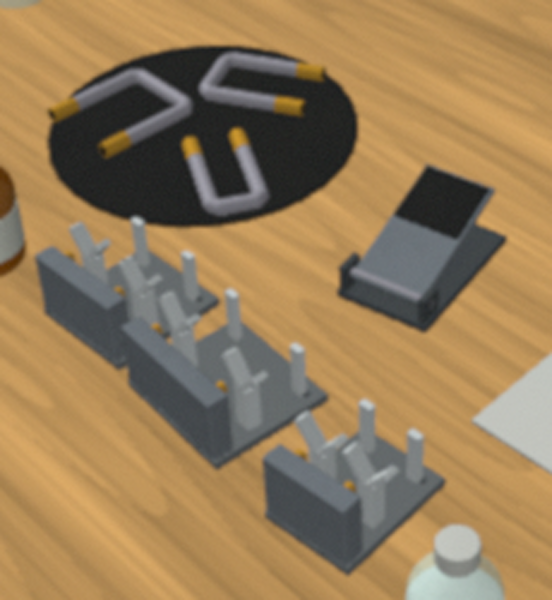

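The crop shows stand A (left, 96 mm) as the middle one, B (109 to 114 mm) as wide and C (about 75 mm) as narrow. On the mat, the tube with ends at crop (62,108) and (112,147) is wide. The one at (315,72) and (290,107) is middle, and the one at (190,145) and (237,135) is narrow. The tube look-alikes only differ by spacing, and the green stand is excluded. I'll go above the mat for a close look.

Call:
apply_moves:
  moves: [8,9.6,5.5,0,0,-0.445,8,9.6,5.5,0,0,-0.445,8,9.6,5.5,0,0,-0.445,8,9.6,5.5,0,0,-0.445,8,9.6,5.5,0,0,-0.445,8,9.6,5.5,0,0,-0.445,8,9.6,5.5,0,0,-0.445,8,9.6,5.5,0,0,-0.445,8,9.6,5.5,0,0,-0.445,8,9.6,5.5,0,0,-0.445,8,9.6,5.5,0,0,-0.445,8,9.6,5.5,0,0,-0.445,8,9.6,5.5,0,0,-0.445]
  claw: 100
  newtons: 60

```text
clock: 1.23
tcp_pos: [0.4464, -0.2801, 0.3757]
orientation: [-0.0, 1.0, -0.001, -0.001]
wrist_force: [-0.1, -0.8, 0.1]
finger_gap: 0.0854
grip_force: 0.0
```

Run:
```python
from h import *
c=cam('wrist','w1.png'); print(-c[2][:3,:3].T@c[2][:3,3]); print(np.round(c[2],3)); print(status.get_state()['joint_pos'],status.get_state()['orientation'])
for p in [(.494,-.275,.004),(.655,-.13,0)]: print(proj(c,p))
```

```text
[ 0.5174876  -0.28081488  0.51059488]
[[-0.002 -1.    -0.001 -0.279]
 [-0.96   0.001  0.28   0.354]
 [-0.28   0.002 -0.96   0.636]
 [ 0.     0.     0.     1.   ]]
[-7.12617898e-01  2.22249501e-01  2.56455837e-01  1.60681320e+00
 -3.02044996e-04  2.43142828e+00] [-4.76645496e-04  9.99998827e-01 -1.22662467e-03 -7.84299212e-04]
[319.4921143  136.74619035]
[181.62533679 -19.7255684 ]
```

View pics/w1.png

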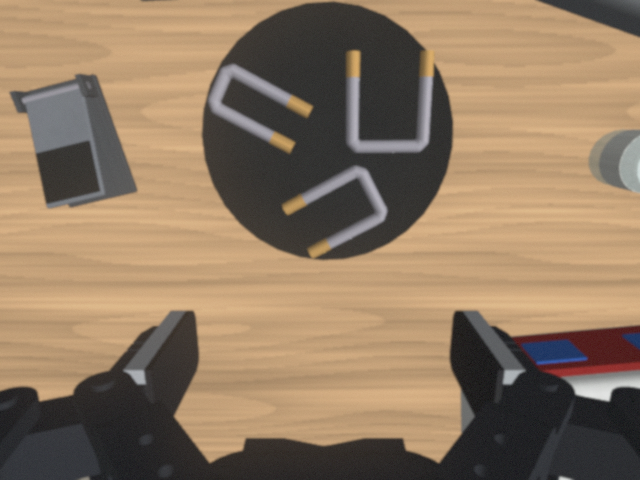

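The wrist view shows the wide tube at (390,105) with its legs up, the middle at (340,215) with its legs down-left and the narrow at (260,110) with its legs to the right. Next I'll get their poses by contour.

```bash
cat >> h.py <<'E'
def tubes(c,z=.0115,roi=None,minA=500,maxA=1e5):
    """steel+brass blobs on a dark/plain floor -> (origin,phi,width) in world"""
    im=c[0]; hsv=cv2.cvtColor(im,cv2.COLOR_BGR2HSV)
    brass=cv2.inRange(hsv,(10,110,110),(30,255,255)); 
    m=cv2.inRange(hsv,(0,0,85),(180,255,255)) 
    if roi is not None: m&=roi; brass&=roi
    out=[]
    for k in cv2.findContours(m,cv2.RETR_EXTERNAL,cv2.CHAIN_APPROX_NONE)[0]:
        if not minA<cv2.contourArea(k)<maxA: continue
        f=np.zeros_like(m); cv2.drawContours(f,[k],-1,255,-1)
        b=np.argwhere((f&brass)>0)[:,::-1]
        if len(b)<30: continue
        W=np.array([ray(c,p[0],z)[:2] for p in k],np.float32)
        r=cv2.minAreaRect(W); box=cv2.boxPoints(r); bc=np.mean([ray(c,p,z)[:2] for p in b],0); o=np.array(r[0])
        a=box[1]-box[0]; b2=box[2]-box[1]; d=bc-o
        ax=max([a,-a,b2,-b2],key=lambda v:v@d/np.linalg.norm(v)); ax=ax/np.linalg.norm(ax)
        n=np.array([-ax[1],ax[0]]); q=W-o
        out.append((o,np.degrees(np.arctan2(ax[1],ax[0])),np.ptp(q@n),np.ptp(q@ax),o-.05*ax))
    return out
def matroi(c,ctr=(.494,-.275),r=.138):
    m=np.zeros(c[0].shape[:2],np.uint8)
    P=[proj(c,(ctr[0]+r*np.cos(t),ctr[1]+r*np.sin(t),.004)) for t in np.linspace(0,6.28,60)]
    cv2.fillPoly(m,[np.int32(P)],255); return m
E
python3 - <<'E'
from h import *
c=cam('wrist')
for t in tubes(c,roi=matroi(c)): print([np.round(x,4) for x in t])
E
```

```text
[array([ 0.408 , -0.2945]), np.float32(118.5136), np.float64(0.0785), np.float64(0.1109), array([ 0.4319, -0.3384])]
[array([ 0.5307, -0.3521]), np.float32(0.2656), np.float64(0.0954), np.float64(0.1094), array([ 0.4807, -0.3523])]
[array([ 0.5242, -0.202 ]), np.float32(-87.0028), np.float64(0.2051), np.float64(0.1302), array([ 0.5216, -0.1521])]
```

Call:
apply_moves:
  moves: [-0.58,-2.33,-6,0,0,1.8,-0.58,-2.33,-6,0,0,1.8,-0.58,-2.33,-6,0,0,1.8,-0.58,-2.33,-6,0,0,1.8,-0.58,-2.33,-6,0,0,1.8,-0.58,-2.33,-6,0,0,1.8,-0.58,-2.33,-6,0,0,1.8,-0.58,-2.33,-6,0,0,1.8,-0.58,-2.33,-6,0,0,1.8,-0.58,-2.33,-6,0,0,1.8,-0.58,-2.33,-6,0,0,1.8,-0.58,-2.33,-6,0,0,1.8,-0.58,-2.33,-6,0,0,1.8,-0.58,-2.33,-6,0,0,1.8,-0.58,-2.33,-6,0,0,1.8]
  claw: 42
  newtons: 110

```text
clock: 2.58
tcp_pos: [0.432, -0.338, 0.2263]
orientation: [-0.0, 0.62, 0.784, 0.0]
wrist_force: [-0.6, 0.1, 1.1]
finger_gap: 0.0357
grip_force: 0.0
```

Call:
apply_moves:
  moves: [0,0,-1,0,0,1.84,0,0,-1,0,0,1.84,0,0,-1,0,0,1.84,0,0,-1,0,0,1.84,0,0,-1,0,0,1.84,0,0,-1,0,0,1.84,0,0,-1,0,0,1.84,0,0,-1,0,0,1.84,0,0,-1,0,0,1.84,0,0,-1,0,0,1.84,0,0,-1,0,0,1.84,0,0,-1,0,0,1.84,0,0,-1,0,0,1.84,0,0,-1,0,0,1.84,0,0,-1,0,0,1.84,0,0,-1,0,0,1.84]

```text
clock: 3.92
tcp_pos: [0.432, -0.3379, 0.2014]
orientation: [-0.0, -0.247, 0.969, 0.0]
wrist_force: [-0.6, -0.4, -0.1]
finger_gap: 0.0357
grip_force: 0.0
```

Run:
```python
from h import *
s=status.get_state(); print(s['joint_pos'],s['tcp_pos'],s['orientation'],s['finger_gap'])
c=cam('wrist','w2.png'); print(proj(c,(.4319,-.3384,.0115)), -c[2][:3,:3].T@c[2][:3,3])
```

```text
[-8.10147316e-01  2.76468068e-01 -9.76948516e-02  1.19753859e+00
 -3.65979291e-05 -1.30878712e+00] [ 0.43202638 -0.33792941  0.20139407] [-2.37428522e-04 -2.46744929e-01  9.69080355e-01  3.85749128e-04] 0.035712520090981956
[323.65575334 210.80414548] [ 0.37019754 -0.3723232   0.33642732]
```

View pics/w2.png

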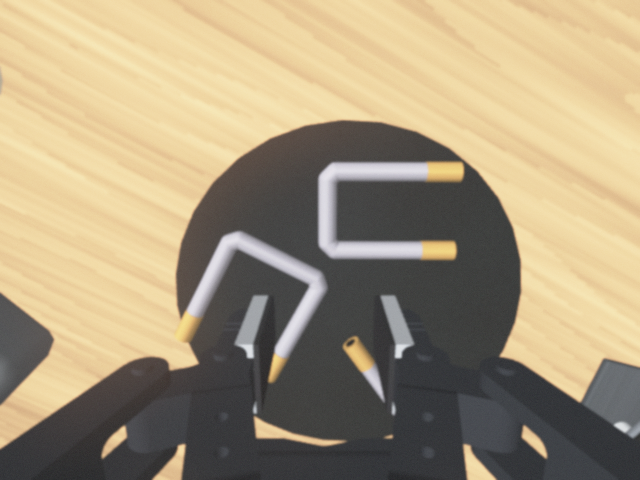

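The middle tube's crossbar is at (327,211), against a prediction of (324,211), so the grasp is aligned. I'll descend and grip.

Call:
apply_moves:
  moves: [0,0,-3,0,0,0,0,0,-6,0,0,0,0,0,-6,0,0,0,0,0,-7,0,0,0,0,0,-7.4,0,0,0,0,0,-7.48,0,0,0,0,0,-7.48,0,0,0,0,0,-7.48,0,0,0,0,0,-7.48,0,0,0]

```text
clock: 4.72
tcp_pos: [0.4329, -0.3378, 0.0152]
orientation: [0.0, -0.246, 0.969, -0.0]
wrist_force: [0.5, 1.2, 1.5]
finger_gap: 0.0357
grip_force: 0.0
```

Call:
apply_moves:
  moves: [0,0,0,0,0,0,0,0,0,0,0,0,0,0,0,0,0,0,0,0,0,0,0,0,0,0,0,0,0,0,0,0,0,0,0,0,0,0,0,0,0,0,0,0,0,0,0,0]
  claw: 0

```text
clock: 5.38
tcp_pos: [0.4332, -0.3377, 0.0158]
orientation: [0.0, -0.246, 0.969, -0.001]
wrist_force: [-1.4, 0.2, 6.1]
finger_gap: 0.0091
grip_force: 108.2
```

Call:
apply_moves:
  moves: [0,0,0.5,0,0,0,0,0,1.5,0,0,0,0,0,3,0,0,0,0,0,4.5,0,0,0,0,0,6,0,0,0,0,0,6,0,0,0,0,0,6,0,0,0]

```text
clock: 5.97
tcp_pos: [0.4343, -0.3388, 0.1676]
orientation: [0.001, -0.246, 0.969, -0.003]
wrist_force: [-0.7, -0.5, -1.4]
finger_gap: 0.0093
grip_force: 108.4
```

Run:
```python
from h import *
a=cam('wrist')[0]; b=cam('scene')[0][40:280,150:390]; a=cv2.resize(a,(440,330)); b=cv2.resize(b,(330,330))
cv2.imwrite('pics/w3.png',np.hstack([a,b])); print(status.get_state()['finger_gap'])
```

```text
0.00948038473604915
```

View pics/w3.png

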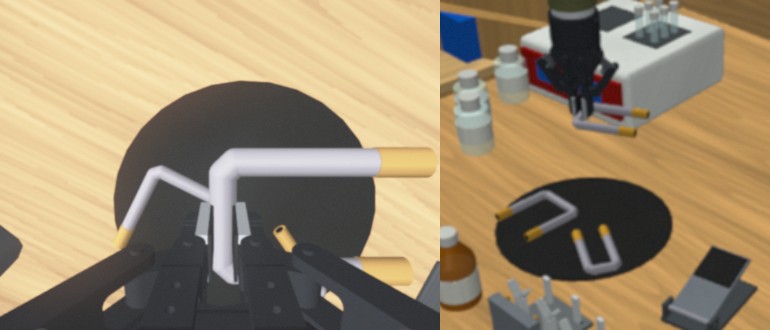

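The tube is held level and centred between the pads. I'll turn it to the stand heading and look at the stands from above.

Call:
apply_moves:
  moves: [0,0,4,0,0,0,6.8,2.8,6.4,0,0,-2.068,6.8,2.8,6.4,0,0,-2.068,6.8,2.8,6.4,0,0,-2.068,6.8,2.8,6.4,0,0,-2.068,6.8,2.8,6.4,0,0,-2.068,6.8,2.8,6.4,0,0,-2.068,6.8,2.8,6.4,0,0,-2.068,6.8,2.8,6.4,0,0,-2.068,6.8,2.8,6.4,0,0,-2.068,6.8,2.8,6.4,0,0,-2.068,6.8,2.8,6.4,0,0,-2.068,6.8,2.8,6.4,0,0,-2.068,6.8,2.8,6.4,0,0,-2.068,6.8,2.8,6.4,0,0,-2.068,6.8,2.8,6.4,0,0,-2.068,6.8,2.8,6.4,0,0,-2.068,6.8,2.8,6.4,0,0,-2.068,6.8,2.8,6.4,0,0,-2.068,6.8,2.8,6.4,0,0,-2.068]

```text
clock: 7.73
tcp_pos: [0.6025, -0.2671, 0.3225]
orientation: [-0.002, 0.706, 0.708, -0.0]
wrist_force: [-0.4, 1.2, -1.3]
finger_gap: 0.009
grip_force: 108.5
```

Run:
```python
from h import *
c=cam('wrist','w4.png'); s=status.get_state(); print(s['tcp_pos'],s['orientation'],s['finger_gap'])
```

```text
[ 0.60256623 -0.26716152  0.32293732] [-1.52260425e-03  7.06043784e-01  7.08166451e-01 -3.67494176e-04] 0.009332234209215976
```

View pics/w4.png

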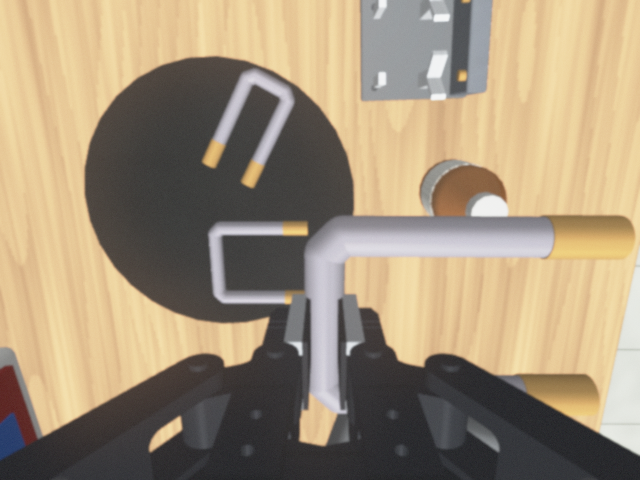

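The top of the image shows the middle stand at (425,50). The mat and the other two tubes are at left. I'll shift to +y to see whole stands.

Call:
apply_moves:
  moves: [0,1.6,0,0,0,0,0,3.2,0,0,0,0,0,4,0,0,0,0,0,4,0,0,0,0,0,4,0,0,0,0]

```text
clock: 8.2
tcp_pos: [0.6029, -0.166, 0.3247]
orientation: [-0.0, 0.705, 0.709, -0.0]
wrist_force: [0.7, -0.7, -1.2]
finger_gap: 0.009
grip_force: 108.4
```

Run:
```python
from h import *
c=cam('wrist','w5.png'); s=status.get_state(); print(s['tcp_pos'],s['orientation'],s['finger_gap'])
```

```text
[ 0.60297122 -0.16716871  0.32454328] [ 4.75409237e-05  7.06070537e-01  7.08141470e-01 -2.29644844e-04] 0.00885982153506563
```

View pics/w5.png

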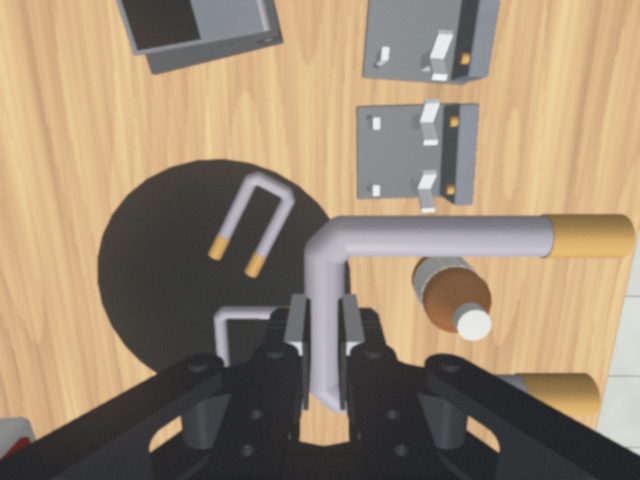

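The middle stand is fully visible, with posts at (376,123) and (376,189), base left corners at (358,107) and (358,198), and the nozzle block's right edge from (478,104) to (473,205).

Run:
```python
from h import *
c=cam('wrist')
im=cv2.cvtColor(c[0],cv2.COLOR_BGR2GRAY)
m=(im>170).astype(np.uint8); m[:, :350]=0; m[:,480:]=0; m[:80]=0;m[212:]=0
hsv=cv2.cvtColor(c[0],cv2.COLOR_BGR2HSV); m[hsv[...,1]>40]=0
n,l,st,ce=cv2.connectedComponentsWithStats(m)
for i in range(1,n):
    if st[i,4]>25: print('bright',st[i],ce[i],np.round(ray(c,ce[i],.053),4))
for n_,u,v,z in [('bl',358,107,.004),('bl2',358,198,.004),('nz',478,104,.064),('nz',473,205,.064),('tube corner',325,230,.32),('B bl',364,76,.004),('Bnz',487,82,.064)]: print(n_,np.round(ray(c,(u,v),z),4))
# tube level: brass ends of the held tube assumed z=tcp
for p in [(.655,-.13,0),(.605,-.13,.06)]: print(proj(c,p))
# expected pixel of held tube features
t=status.get_state()['tcp_pos']
for dx,dy in [(0,.031),(.05,.031),(.1,.031),(.1,-.031)]: print(dx,dy,proj(c,t+[dx,dy,-.0037]),proj(c,t+[dx,dy,-.012]))
```

```text
bright [420  97  20  25 358] [429.56145251 109.08938547] [ 0.6989 -0.0902  0.053 ]
bright [373 116   8  13  99] [376.4040404  121.82828283] [ 0.651  -0.1016  0.053 ]
bright [423 137  16   7 101] [430.28712871 140.07920792] [ 0.7016 -0.1177  0.053 ]
bright [418 169  19  20 273] [427.04761905 178.47619048] [ 0.7011 -0.1533  0.053 ]
bright [372 183   9  13  94] [375.65957447 189.03191489] [ 0.6526 -0.1635  0.053 ]
bright [421 204  14   7  78] [427.82051282 207.6025641 ] [ 0.7038 -0.1814  0.053 ]
bl [ 0.6375 -0.0876  0.004 ]
bl2 [ 0.6399 -0.1813  0.004 ]
nz [ 0.7387 -0.086   0.064 ]
nz [ 0.7434 -0.1765  0.064 ]
tube corner [ 0.6034 -0.1337  0.32  ]
B bl [ 0.6428 -0.0581  0.004 ]
Bnz [ 0.7446 -0.0677  0.064 ]
[373.25815595 149.22280637]
[326.08507725 153.86400873]
0 0.031 [323.4798079  239.58173974] [323.5054549  233.13641155]
0.05 0.031 [471.46661344 240.04591094] [463.75296123 233.57763845]
0.1 0.031 [619.38896119 240.50987995] [603.94257474 234.01868322]
0.1 -0.031 [587.340748   397.90081846] [574.97000898 384.67674798]
```

Call:
apply_moves:
  moves: [0.36,1.29,0,0,0,0.027,0.36,1.29,-1,0,0,0.027,0.36,1.29,-2.5,0,0,0.027,0.36,1.29,-4,0,0,0.027,0.36,1.29,-5.5,0,0,0.027,0.36,1.29,-7,0,0,0.027,0.36,1.29,-8.5,0,0,0.027,0.36,1.29,-9.4,0,0,0.027,0.36,1.29,-9.4,0,0,0.027,0.36,1.29,-9.4,0,0,0.027,0.36,1.29,-9.4,0,0,0.027]

```text
clock: 9.22
tcp_pos: [0.6131, -0.1364, 0.0914]
orientation: [0.001, 0.698, 0.717, 0.0]
wrist_force: [0.0, -0.3, -0.3]
finger_gap: 0.0092
grip_force: 108.4
```

Run:
```python
from h import *
s=status.get_state(); print(s['tcp_pos'],s['orientation'],s['finger_gap'])
a=cam('side'); b=cam('scene')
def crop(c,p,h=45):
    u,v=np.int32(proj(c,p)); return cv2.resize(c[0][v-h:v+h,u-h:u+h],(400,400),interpolation=cv2.INTER_CUBIC)
cv2.imwrite('pics/s6.png',np.hstack([crop(a,(.662,-.133,.06)),crop(b,(.662,-.133,.06))]))
```

```text
[ 0.61307009 -0.13643531  0.09138439] [1.11358222e-03 6.97506804e-01 7.16577149e-01 4.56202727e-04] 0.009182345877823366
```

View pics/s6.png

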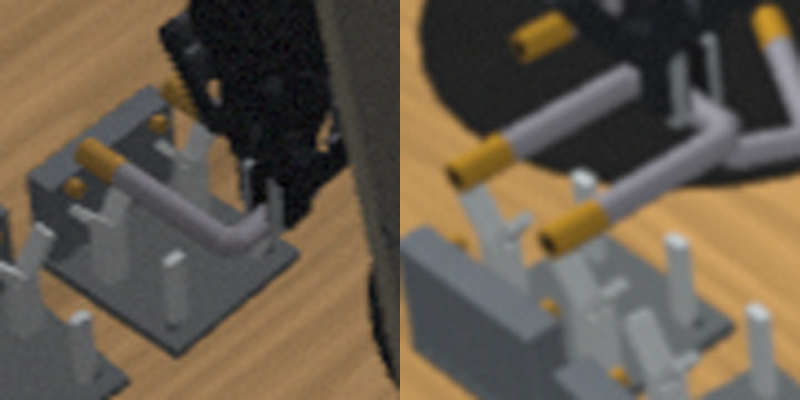

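Both views show the tube above its notches, lined up with the posts. I'll lower it.

Call:
apply_moves:
  moves: [0,0,-0.3,0,0,0,0,0,-0.6,0,0,0,0,0,-0.8,0,0,0,0,0,-1.0,0,0,0,0,0,-1.09,0,0,0,0,0,-1.09,0,0,0,0,0,-1.09,0,0,0]

```text
clock: 9.9
tcp_pos: [0.6117, -0.1348, 0.0632]
orientation: [0.0, 0.697, 0.717, 0.0]
wrist_force: [-2.9, 0.5, 5.5]
finger_gap: 0.0092
grip_force: 109.2
```

Run:
```python
from h import *
s=status.get_state(); print(s['tcp_pos'],s['wrist_force'],s['ft_torque'],s['finger_gap'])
```

```text
[ 0.61171439 -0.13483601  0.06320042] [-2.92281009  0.46993241  5.47545006] [0.15745341 0.40388361 0.12656329] 0.009220106735532647
```

Call:
apply_moves:
  moves: [0,0,0,0,0,0,0,0,0,0,0,0,0,0,0,0,0,0,0,0,0,0,0,0,0,0,0,0,0,0,0,0,0,0,0,0]
  claw: 40

```text
clock: 10.4
tcp_pos: [0.6119, -0.1351, 0.0624]
orientation: [-0.0, 0.697, 0.717, -0.0]
wrist_force: [0.2, -0.8, 0.0]
finger_gap: 0.0339
grip_force: 0.0
```

Call:
apply_moves:
  moves: [0,0,0.5,0,0,0,0,0,1.5,0,0,0,0,0,3,0,0,0,0,0,4.5,0,0,0,0,0,6,0,0,0,-2,-2,7.5,0,0,0,-4,-4,9,0,0,0,-4,-4,10,0,0,0,-4,-4,10,0,0,0,-4,-4,10,0,0,0]

```text
clock: 11.23
tcp_pos: [0.5105, -0.2385, 0.3179]
orientation: [0.004, 0.698, 0.716, -0.0]
wrist_force: [-0.6, -0.5, 0.4]
finger_gap: 0.0341
grip_force: 0.0
```

```bash
cat >> h.py <<'E'
def crop(c,p,h=45,s=400):
    u,v=np.int32(proj(c,p)); v=max(v,h);u=max(u,h); return cv2.resize(c[0][v-h:v+h,u-h:u+h],(s,s),interpolation=cv2.INTER_CUBIC)
E
python3 - <<'E'
from h import *
s=status.get_state(); print(s['tcp_pos'],s['orientation'])
a=cam('side'); b=cam('scene');c=cam('wrist')
cv2.imwrite('pics/s7.png',np.vstack([np.hstack([crop(a,(.662,-.133,.06),s=300),crop(b,(.662,-.133,.06),s=300)]),cv2.resize(c[0],(600,300))]))
for t in tubes(c,roi=matroi(c,(.5,-.272),.15)): print([np.round(x,4) for x in t])
cv2.imwrite('pics/w7.png',c[0])
E
```

```text
[ 0.51047911 -0.23854729  0.3179189 ] [ 3.66129476e-03  6.98448737e-01  7.15650722e-01 -3.94507713e-05]
[array([ 0.5318, -0.3563]), np.float32(0.1059), np.float64(0.1071), np.float64(0.1104), array([ 0.4818, -0.3564])]
[array([ 0.5226, -0.2311]), np.float32(-120.5006), np.float64(0.2954), np.float64(0.2049), array([ 0.548, -0.188])]
```

View pics/s7.png

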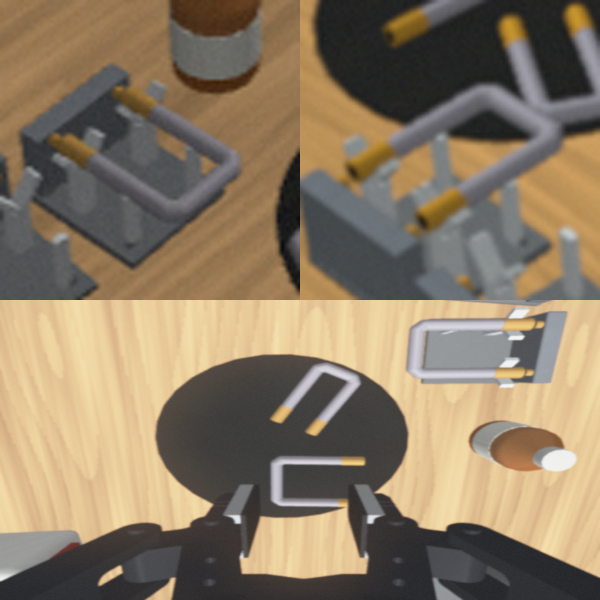

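The middle tube sits in both notches (side and scene crops, about (110,160) and (430,180)). The mat tubes are unchanged. Next I'll re-measure the narrow and wide tubes.

```bash
sed -i 's/    m=cv2.inRange(hsv,(0,0,85),(180,255,255)) /    m=cv2.inRange(hsv,(0,0,100),(180,60,255))|brass; m=cv2.morphologyEx(m,cv2.MORPH_CLOSE,np.ones((5,5)))/; s/(10,110,110),(30,255,255)/(10,140,90),(30,255,255)/' h.py
python3 - <<'E'
from h import *
c=cam('wrist')
roi=matroi(c,(.494,-.277),.155)
roi[:, :]=roi; roi[382:]=0
for t in tubes(c,roi=roi,minA=300): print([np.round(x,4) for x in t])
hsv=cv2.cvtColor(c[0],cv2.COLOR_BGR2HSV)
for q in [(330,150),(340,110),(290,225),(100,100)]: print(q,hsv[q[1],q[0]])
E
```

```text
(330, 150) [20 11 67]
(340, 110) [132  12 208]
(290, 225) [30  4 64]
(100, 100) [ 20  82 240]
```

Run:
```python
from h import *
c=cam('wrist')
roi=matroi(c,(.494,-.277),.155); roi[382:]=0
hsv=cv2.cvtColor(c[0],cv2.COLOR_BGR2HSV)
print(roi.sum()/255, hsv[170:190,290:310:4].reshape(-1,3)[::3].tolist())
brass=cv2.inRange(hsv,(10,140,90),(30,255,255)); print((brass&roi).sum()/255)
m=cv2.inRange(hsv,(0,0,100),(180,60,255)); print((m&roi).sum()/255)
for k in cv2.findContours((m|brass)&roi,cv2.RETR_EXTERNAL,cv2.CHAIN_APPROX_NONE)[0]: print(cv2.boundingRect(k),cv2.contourArea(k))
```

```text
65428.0 [[8, 15, 66], [158, 8, 132], [20, 12, 62], [126, 13, 199], [19, 54, 80], [15, 8, 63], [16, 99, 186], [23, 16, 64], [13, 37, 213], [17, 107, 131], [10, 12, 62], [18, 125, 214], [15, 15, 66], [20, 119, 229], [18, 123, 172], [30, 4, 65], [19, 124, 222], [19, 68, 90], [20, 122, 227], [18, 124, 201], [30, 4, 62], [20, 120, 228], [18, 117, 140], [19, 125, 223], [18, 124, 218], [15, 38, 68], [20, 121, 229], [18, 123, 181], [18, 125, 214], [19, 123, 224], [17, 80, 99], [19, 124, 225], [18, 126, 206], [18, 119, 175]]
0.0
6796.0
(309, 350, 1, 1) 0.0
(379, 295, 23, 35) 416.5
(240, 295, 30, 52) 690.5
(426, 270, 1, 1) 0.0
(289, 253, 77, 83) 2481.5
(434, 242, 1, 1) 0.0
(430, 186, 1, 1) 0.0
(374, 113, 1, 1) 0.0
(358, 104, 1, 1) 0.0
(301, 103, 86, 97) 2712.5
(353, 102, 1, 1) 0.0
```

```bash
sed -i 's/(10,140,90),(30/(10,105,90),(30/' h.py
python3 - <<'E'
from h import *
c=cam('wrist')
roi=matroi(c,(.494,-.277),.155); roi[382:]=0
for t in tubes(c,roi=roi,minA=300): print([np.round(x,4) for x in t])
print(status.get_state()['joint_pos'])
E
```

```text
[array([ 0.5314, -0.3526]), np.float32(0.369), np.float64(0.0968), np.float64(0.1087), array([ 0.4814, -0.3529])]
[array([ 0.5272, -0.2061]), np.float32(-117.6742), np.float64(0.0592), np.float64(0.1124), array([ 0.5504, -0.1618])]
[-5.71336541e-01  2.84288316e-01  1.79671060e-01  1.46901239e+00
  3.22967576e-04  9.70176879e-01]
```

Call:
apply_moves:
  moves: [1.6,3.07,-1,0,0,1.063,1.6,3.07,-2,0,0,1.063,1.6,3.07,-3,0,0,1.063,1.6,3.07,-4,0,0,1.063,1.6,3.07,-5,0,0,1.063,1.6,3.07,-5.5,0,0,1.063,1.6,3.07,-5.5,0,0,1.063,1.6,3.07,-5.5,0,0,1.063,1.6,3.07,-5.5,0,0,1.063,1.6,3.07,-5.5,0,0,1.063,1.6,3.07,-5.5,0,0,1.063]

```text
clock: 12.45
tcp_pos: [0.5517, -0.1571, 0.1737]
orientation: [-0.001, 0.238, 0.971, 0.0]
wrist_force: [0.1, 0.1, -0.7]
finger_gap: 0.034
grip_force: 0.0
```

Run:
```python
from h import *
s=status.get_state(); print(s['tcp_pos'],s['orientation'])
c=cam('wrist','w8.png'); roi=matroi(c,(.494,-.277),.155); 
for t in tubes(c,roi=roi,minA=300): print([np.round(x,4) for x in t])
hsv=cv2.cvtColor(c[0],cv2.COLOR_BGR2HSV); cr=ray; p=proj(c,(.5504,-.1618,.0115)); print(p)
m=cv2.inRange(hsv,(0,0,120),(180,50,255)); u,v=np.int32(p); print(np.flatnonzero(m[v,u-40:u+40])+u-40)
```

```text
[ 0.5517311  -0.15707214  0.1736873 ] [-1.12584648e-03  2.37774042e-01  9.71319796e-01  3.01036259e-04]
[array([ 0.5316, -0.3534]), np.float32(0.6577), np.float64(0.0993), np.float64(0.1111), array([ 0.4816, -0.3539])]
[array([ 0.5271, -0.2068]), np.float32(-117.506), np.float64(0.0587), np.float64(0.1138), array([ 0.5501, -0.1625])]
[317.39622066 220.93062802]
[302 303 304 305 306 307 308 309 310 311 312 313 314 315 316 317 318 319
 320]
```

Call:
apply_moves:
  moves: [-0.07,-0.2,-1,0,0,0,-0.07,-0.2,-2.5,0,0,0,-0.07,-0.2,-4,0,0,0,-0.07,-0.2,-5.2,0,0,0,-0.07,-0.2,-6,0,0,0,-0.07,-0.2,-6.37,0,0,0,-0.07,-0.2,-6.37,0,0,0,-0.07,-0.2,-6.37,0,0,0,-0.07,-0.2,-6.37,0,0,0]

```text
clock: 13.25
tcp_pos: [0.5515, -0.1638, 0.0174]
orientation: [0.001, 0.238, 0.971, -0.0]
wrist_force: [0.0, 0.2, 0.0]
finger_gap: 0.034
grip_force: 0.0
```

Call:
apply_moves:
  moves: [0,0,0,0,0,0,0,0,0,0,0,0,0,0,0,0,0,0,0,0,0,0,0,0,0,0,0,0,0,0,0,0,0,0,0,0,0,0,0,0,0,0]
  claw: 0

```text
clock: 13.83
tcp_pos: [0.5515, -0.164, 0.0181]
orientation: [0.002, 0.238, 0.971, -0.0]
wrist_force: [-0.7, 0.4, 6.6]
finger_gap: 0.0088
grip_force: 108.1
```

Call:
apply_moves:
  moves: [0,0,0.5,0,0,0,0,0,1.5,0,0,0,0,0,3,0,0,0,0,0,4.5,0,0,0,0,0,6,0,0,0,0,0,7.5,0,0,0,0,0,9,0,0,0,0,0,10.5,0,0,0,0,0,12,0,0,0,0,0,12.5,0,0,0,0,0,12.5,0,0,0.1]

```text
clock: 14.75
tcp_pos: [0.5516, -0.1639, 0.3343]
orientation: [0.005, 0.188, 0.982, -0.001]
wrist_force: [0.1, -0.3, -1.7]
finger_gap: 0.0087
grip_force: 108.4
```

Call:
apply_moves:
  moves: [1.5,6,0,0,0,1.95,2.3,12,0,0,0,1.95,2.3,15.4,0,0,0,1.95,2.3,15.4,0,0,0,1.95,2.3,15.4,0,0,0,1.95,2.3,15.4,0,0,0,1.95,2.3,15.4,0,0,0,1.95,2.3,15.4,0,0,0,1.95,2.3,15.4,0,0,0,1.95,2.3,15.4,0,0,0,1.95,2.3,15.4,0,0,0,1.95,2.3,15.4,0,0,0,1.95,2.3,15.4,0,0,0,1.95,2.3,15.4,0,0,0,1.95,2.3,15.4,0,0,0,1.95,2.3,15.4,0,0,0,1.95,2.3,15.4,0,0,0,1.95,2.3,15.4,0,0,0,1.95]

```text
clock: 16.25
tcp_pos: [0.6075, 0.2216, 0.3288]
orientation: [0.0, -0.706, 0.708, -0.0]
wrist_force: [0.5, 0.8, -1.6]
finger_gap: 0.0085
grip_force: 108.4
```

Run:
```python
from h import *
c=cam('wrist','w9.png'); s=status.get_state(); print(s['tcp_pos'],s['orientation'],s['finger_gap'],s['joint_pos'])
im=cv2.cvtColor(c[0],cv2.COLOR_BGR2GRAY); m=(im>170).astype(np.uint8)
hsv=cv2.cvtColor(c[0],cv2.COLOR_BGR2HSV); m[hsv[...,1]>40]=0
n,l,st,ce=cv2.connectedComponentsWithStats(m)
for i in range(1,n):
    if 40<st[i,4]<600: print('bright',st[i],ce[i].round(1),np.round(ray(c,ce[i],.053),4))
t=s['tcp_pos']
for dx,dy in [(0,.022),(0,-.022),(.1,.022),(.1,-.022)]: print(dx,dy,proj(c,t+[dx,dy,-.0066]))
```

```text
[0.60751734 0.22160438 0.32872394] [ 1.25024201e-04 -7.06070234e-01  7.08141798e-01 -5.95784894e-05] 0.008660852429538787 [ 2.25730117e-01  4.67180709e-01  4.90873237e-01  1.59421365e+00
  3.13714691e-05 -1.34213657e+00]
bright [202  81  13  16 158] [208.1  88.7] [0.7125 0.1263 0.053 ]
bright [210 131  13  17 171] [216.  138.6] [0.7086 0.1705 0.053 ]
bright [161 217  45  17 549] [182.4 226.6] [0.7481 0.2554 0.053 ]
0 0.022 [324.35617446 372.01444822]
0 -0.022 [324.06142092 262.19427301]
0.1 0.022 [ 60.68141016 372.57603825]
0.1 -0.022 [ 38.78495605 262.88229908]
```

View pics/w9.png

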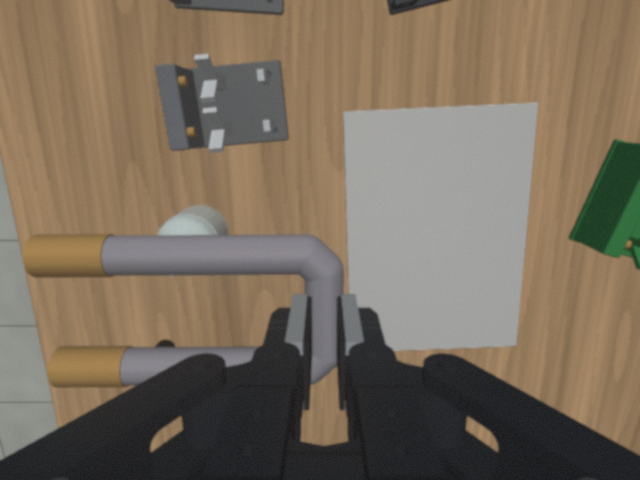

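The narrow stand is visible, with posts at (262,75) and (267,126) and base corners (279,61) and (287,138). The board corners are (345,111), (536,102) and (517,346). The held tube sits about 6 px up, an offset of roughly 2.5 mm towards -y.

Run:
```python
from h import *
c=cam('wrist'); 
for n,u,v,z in [('post',262,75,.053),('post',267,126,.053),('base',279,61,.004),('base',287,138,.004),('nz',157,66,.064),('nz',170,149,.064),('board',345,111,.004),('board',536,102,.004),('board',517,346,.004)]: print(n,np.round(ray(c,(u,v),z),4))
g=cv2.cvtColor(c[0],cv2.COLOR_BGR2GRAY)
m=(g>140).astype(np.uint8); n,l,st,ce=cv2.connectedComponentsWithStats(m[60:145,225:285])
for i in range(1,n): print(st[i],(ce[i]+[225,60]).round(1),ray(c,ce[i]+[225,60],.053).round(4))
```

```text
post [0.6631 0.1149 0.053 ]
post [0.6604 0.1592 0.053 ]
base [0.6522 0.0976 0.004 ]
base [0.6462 0.1724 0.004 ]
nz [0.7527 0.1082 0.064 ]
nz [0.7487 0.1791 0.064 ]
board [0.5858 0.1455 0.004 ]
board [0.3905 0.1372 0.004 ]
board [0.3753 0.4174 0.004 ]
[32  9  7 12 72] [260.1  74.4] [0.6648 0.1144 0.053 ]
[38 60  7 11 65] [266.2 125. ] [0.6611 0.1583 0.053 ]
```

Call:
apply_moves:
  moves: [0.3,-1.6,0,0,0,0.076,0.61,-3.2,0,0,0,0.076,0.61,-3.43,-1,0,0,0.076,0.61,-3.43,-2.5,0,0,0.076,0.61,-3.43,-4,0,0,0.076,0.61,-3.43,-5.5,0,0,0.076,0.61,-3.43,-7,0,0,0.076,0.61,-3.43,-8.5,0,0,0.076,0.61,-3.43,-9.3,0,0,0.076,0.61,-3.43,-9.3,0,0,0.076,0.61,-3.43,-9.3,0,0,0.076,0.61,-3.43,-9.3,0,0,0.076]

```text
clock: 17.35
tcp_pos: [0.6243, 0.136, 0.0978]
orientation: [-0.001, 0.733, -0.68, 0.001]
wrist_force: [1.2, -0.3, -0.4]
finger_gap: 0.0087
grip_force: 108.3
```

Run:
```python
from h import *
s=status.get_state(); print(s['tcp_pos'],s['orientation'],s['finger_gap'])
a=cam('side'); b=cam('scene'); p=(.673,.137,.06)
cv2.imwrite('pics/s10.png',np.hstack([crop(a,p,50),crop(b,p,50)]))
```

```text
[0.62425294 0.13600711 0.09778021] [-0.00101131  0.7330504  -0.68017296  0.00091239] 0.008724865694995731
```

View pics/s10.png

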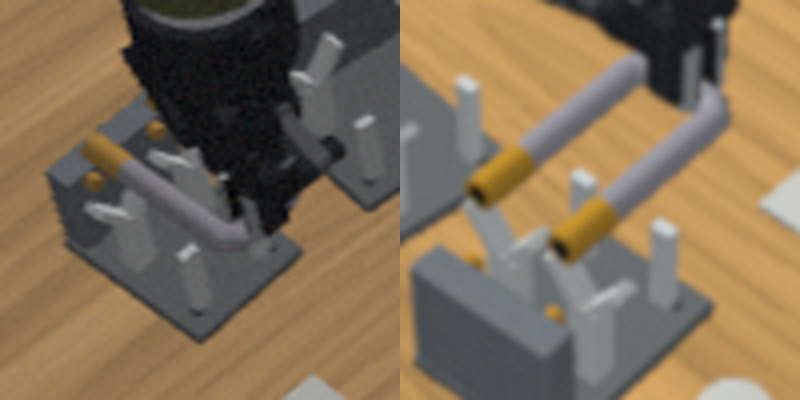

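Both views show the narrow tube above its own notches. I'll lower and release it.

Call:
apply_moves:
  moves: [0,0,-0.3,0,0,0,0,0,-0.6,0,0,0,0,0,-0.9,0,0,0,0,0,-1.1,0,0,0,0,0,-1.25,0,0,0,0,0,-1.25,0,0,0,0,0,-1.25,0,0,0]

```text
clock: 18.03
tcp_pos: [0.6223, 0.136, 0.0651]
orientation: [0.0, 0.733, -0.68, -0.0]
wrist_force: [-3.2, 0.0, 6.7]
finger_gap: 0.0086
grip_force: 109.4
```

Call:
apply_moves:
  moves: [0,0,0,0,0,0,0,0,0,0,0,0,0,0,0,0,0,0,0,0,0,0,0,0,0,0,0,0,0,0,0,0,0,0,0,0]
  claw: 40

```text
clock: 18.53
tcp_pos: [0.6229, 0.1359, 0.0643]
orientation: [0.0, 0.733, -0.68, -0.0]
wrist_force: [-0.0, 0.1, -0.5]
finger_gap: 0.0346
grip_force: 0.0
```

Call:
apply_moves:
  moves: [0,0,0.5,0,0,0,0,0,1.5,0,0,0,0,0,3,0,0,0,0,0,4.5,0,0,0,0,0,6,0,0,0,0,0,7.5,0,0,0,-2,-2,9,0,0,0,-3,-4,10,0,0,0,-3,-4,10,0,0,0,-3,-4,10,0,0,0,-3,-4,10,0,0,0]

```text
clock: 19.45
tcp_pos: [0.5474, 0.0337, 0.3175]
orientation: [-0.001, 0.732, -0.681, 0.002]
wrist_force: [0.1, 0.8, 0.3]
finger_gap: 0.0341
grip_force: 0.0
```

Run:
```python
from h import *
s=status.get_state(); print(s['tcp_pos'],s['orientation'],s['joint_pos'])
a=cam('side'); b=cam('scene');c=cam('wrist'); p=(.673,.137,.06); q=(.662,-.133,.06)
cv2.imwrite('pics/s11.png',np.vstack([np.hstack([crop(a,p,50,300),crop(b,p,50,300)]),cv2.resize(c[0],(600,300))]))
for t in tubes(a,roi=matroi(a,(.494,-.277),.155),minA=200): print([np.round(x,4) for x in t])
```

```text
[0.54742321 0.03367411 0.31746023] [-0.00108801  0.73208861 -0.68120618  0.00179432] [-8.46795541e-02  2.49059876e-01  1.49095038e-01  1.46666465e+00
 -5.00942033e-04 -1.72745124e+00]
[array([ 0.5657, -0.1929]), np.float32(46.8388), np.float64(0.2791), np.float64(0.0936), array([ 0.5315, -0.2294])]
```

View pics/s11.png

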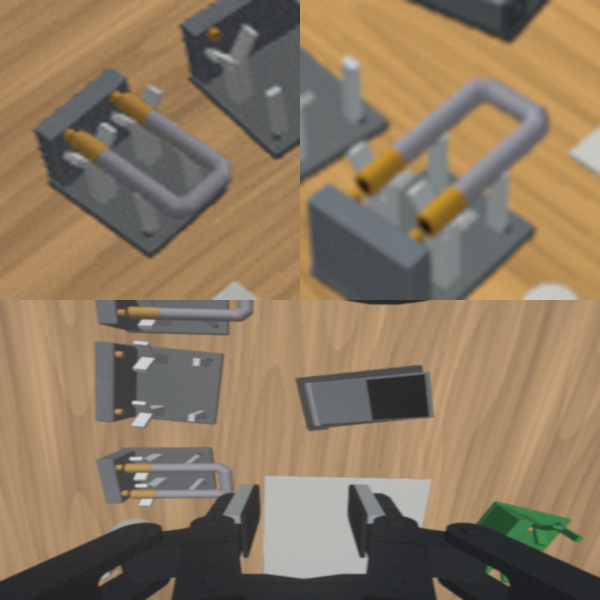

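The narrow tube is seated, level in its notches. The wide stand lies clear in the wrist view with posts at about (209,99) and (209,186) in full-size pixels, so I'll measure it numerically.

Run:
```python
from h import *
c=cam('wrist'); g=cv2.cvtColor(c[0],cv2.COLOR_BGR2GRAY); hsv=cv2.cvtColor(c[0],cv2.COLOR_BGR2HSV)
m=((g>130)&(hsv[...,1]<50)).astype(np.uint8); sub=m[60:205,185:232]
n,l,st,ce=cv2.connectedComponentsWithStats(sub)
for i in range(1,n):
    if st[i,4]>20: print(st[i],(ce[i]+[185,60]).round(1),ray(c,ce[i]+[185,60],.053).round(4))
# stand base contour: dark low-sat
d=((g<125)&(hsv[...,1]<60)).astype(np.uint8); d[:55]=0; d[215:]=0; d[:,260:]=0
d=cv2.morphologyEx(d,cv2.MORPH_CLOSE,np.ones((9,9)))
k=max(cv2.findContours(d,cv2.RETR_EXTERNAL,cv2.CHAIN_APPROX_NONE)[0],key=cv2.contourArea)
ap=cv2.approxPolyDP(k,4,True)[:,0]; 
for p in ap: print(p,ray(c,p,.004).round(4),ray(c,p,.064).round(4))
```

```text
[ 19  32   9  13 103] [208.4  98. ] [ 0.656  -0.0421  0.053 ]
[ 14 116  18  19 143] [205.4 184.4] [0.6588 0.0345 0.053 ]
[100  66] [ 0.7734 -0.0646  0.004 ] [ 0.7437 -0.0606  0.064 ]
[101 191] [0.7809 0.0583 0.004 ] [0.7503 0.0458 0.064 ]
[118 194] [0.7633 0.0602 0.004 ] [0.7351 0.0474 0.064 ]
[155 178] [0.724  0.0404 0.004 ] [0.701  0.0302 0.064 ]
[160 188] [0.7191 0.0505 0.004 ] [0.6968 0.039  0.064 ]
[151 204] [0.7292 0.0683 0.004 ] [0.7055 0.0544 0.064 ]
[159 190] [0.7203 0.0527 0.004 ] [0.6978 0.0409 0.064 ]
[228 197] [0.6481 0.0546 0.004 ] [0.6354 0.0426 0.064 ]
[237  86] [ 0.6407 -0.0563  0.004 ] [ 0.629  -0.0534  0.064 ]
[158  69] [ 0.7174 -0.0661  0.004 ] [ 0.6954 -0.0619  0.064 ]
```

Call:
apply_moves:
  moves: [-0.5,-1.5,0,0,0,-0.065,-1,-3,0,0,0,-0.065,-1,-4.5,0,0,0,-0.065,-1.5,-6,0,0,0,-0.065,-2,-7.5,0,0,0,-0.065,-2.3,-9,0,0,0,-0.065,-2.64,-10.5,-1,0,0,-0.065,-2.64,-12,-2,0,0,-0.065,-2.64,-13.5,-3,0,0,-0.065,-2.64,-15,-3.5,0,0,-0.065,-2.64,-15.5,-3.9,0,0,-0.065,-2.64,-15.5,-3.9,0,0,-0.065,-2.64,-15.5,-3.9,0,0,-0.065,-2.64,-15.5,-3.9,0,0,-0.065]

```text
clock: 20.82
tcp_pos: [0.4824, -0.3504, 0.2161]
orientation: [-0.0, 0.711, -0.703, -0.001]
wrist_force: [-0.2, 0.2, 0.7]
finger_gap: 0.0345
grip_force: 0.0
```

Run:
```python
from h import *
s=status.get_state(); print(s['tcp_pos'],s['orientation'],s['joint_pos'])
c=cam('wrist'); print(proj(c,(.4815,-.3532,.0115)))
for t in tubes(c,roi=matroi(c,(.494,-.277),.155),minA=300): print([np.round(x,4) for x in t])
hsv=cv2.cvtColor(c[0],cv2.COLOR_BGR2HSV)
m=cv2.inRange(hsv,(0,0,110),(180,60,255))|cv2.inRange(hsv,(10,105,90),(30,255,255)); 
for k in cv2.findContours(m,cv2.RETR_EXTERNAL,cv2.CHAIN_APPROX_NONE)[0]:
    if cv2.contourArea(k)>300: print(cv2.boundingRect(k))
```

```text
[ 0.4823962  -0.35042488  0.2160951 ] [-1.69224288e-04  7.11208761e-01 -7.02979858e-01 -1.17863931e-03] [-7.63008316e-01  3.63594860e-01  6.08711162e-02  1.27042393e+00
  3.77462755e-04 -2.34544259e+00]
[324.83083055 203.81995027]
[array([ 0.5315, -0.3518]), np.float32(-0.0359), np.float64(0.0969), np.float64(0.1104), array([ 0.4815, -0.3517])]
(105, 426, 26, 31)
(0, 382, 101, 68)
(378, 294, 34, 65)
(237, 294, 34, 65)
(0, 257, 72, 108)
(191, 152, 35, 13)
(198, 144, 134, 118)
```

Call:
apply_moves:
  moves: [-0.04,-0.06,-1.5,0,0,0,-0.04,-0.06,-3,0,0,0,-0.04,-0.06,-4.5,0,0,0,-0.04,-0.06,-6,0,0,0,-0.04,-0.06,-7,0,0,0,-0.04,-0.06,-7.7,0,0,0,-0.04,-0.06,-8.08,0,0,0,-0.04,-0.06,-8.08,0,0,0,-0.04,-0.06,-8.08,0,0,0]

```text
clock: 21.62
tcp_pos: [0.4818, -0.3527, 0.016]
orientation: [-0.0, 0.711, -0.703, 0.0]
wrist_force: [0.9, -0.8, 0.7]
finger_gap: 0.034
grip_force: 0.0
```

Call:
apply_moves:
  moves: [0,0,0,0,0,0,0,0,0,0,0,0,0,0,0,0,0,0,0,0,0,0,0,0,0,0,0,0,0,0,0,0,0,0,0,0,0,0,0,0,0,0]
  claw: 0

```text
clock: 22.2
tcp_pos: [0.4823, -0.354, 0.0176]
orientation: [-0.0, 0.711, -0.703, 0.002]
wrist_force: [-0.2, 1.9, 6.3]
finger_gap: 0.0089
grip_force: 108.3
```

Call:
apply_moves:
  moves: [0,0,0.5,0,0,0,0,0,1.5,0,0,0,0,0,3,0,0,0,0,0,4.5,0,0,0,0,0,6,0,0,0,0,0,7.5,0,0,0,0,0,8,0,0,0,0,0,8,0,0,0,0,0,8,0,0,0]

```text
clock: 22.95
tcp_pos: [0.4812, -0.3535, 0.2163]
orientation: [0.0, 0.711, -0.703, 0.001]
wrist_force: [0.9, 0.2, -2.3]
finger_gap: 0.0087
grip_force: 108.4
```

```bash
cat >> h.py <<'E'
def held(c,zoff,half):
    """row/col bands of the held tube in the wrist picture against prediction"""
    t=status.get_state()['tcp_pos']
    hsv=cv2.cvtColor(c[0],cv2.COLOR_BGR2HSV); b=cv2.inRange(hsv,(10,105,60),(30,255,255))
    n,l,st,ce=cv2.connectedComponentsWithStats(b)
    for i in range(1,n):
        if st[i,4]>1200: print('brass',st[i],ce[i].round(0))
    for dy in (half,-half): print('pred brass centre',proj(c,t+[.087,dy,zoff]).round(0),'end',proj(c,t+[.1,dy,zoff]).round(0))
E
python3 - <<'E'
from h import *
s=status.get_state(); print(s['tcp_pos'],s['finger_gap'])
held(cam('wrist'),-.005,.04)
E
```

```text
[ 0.481247   -0.35352561  0.21632829] 0.008701758905359227
brass [  15  195   87   45 3422] [ 56. 217.]
brass [   0  290   31   80 1696] [ 12. 329.]
pred brass centre [103. 412.] end [ 69. 411.]
pred brass centre [ 71. 211.] end [ 33. 211.]
```

Call:
apply_moves:
  moves: [0,0,1,0,0,-0.075,1,2,2,0,0,-0.075,1.5,4,2,0,0,-0.075,2,5.5,2,0,0,-0.075,2.6,7,2,0,0,-0.075,3.2,8.5,2,0,0,-0.075,3.8,10,2,0,0,-0.075,4.4,11.5,2,0,0,-0.075,5,13,2,0,0,-0.075,5.49,14.09,2,0,0,-0.075,5.49,14.09,2,0,0,-0.075,5.49,14.09,0.5,0,0,-0.075,5.49,14.09,-1,0,0,-0.075,5.49,14.09,-2.5,0,0,-0.075,5.49,14.09,-4,0,0,-0.075,5.49,14.09,-4.7,0,0,-0.075,5.49,14.09,-4.7,0,0,-0.075,5.49,14.09,-4.7,0,0,-0.075,5.49,14.09,-4.7,0,0,-0.075]

```text
clock: 24.58
tcp_pos: [0.6185, -0.0011, 0.0981]
orientation: [0.0, -0.684, 0.73, -0.0]
wrist_force: [0.3, 0.4, -1.5]
finger_gap: 0.0089
grip_force: 108.4
```

Run:
```python
from h import *
s=status.get_state(); print(s['tcp_pos'],s['orientation'],s['finger_gap'])
o=np.array([.6685,-.0025,0]);a=np.array([np.cos(.064),-np.sin(.064),0]);n=np.array([-a[1],a[0],0])
for nm in('side','scene'):
    c=cam(nm); hsv=cv2.cvtColor(c[0],cv2.COLOR_BGR2HSV); b=cv2.inRange(hsv,(8,130,60),(30,255,255))
    k,l,st,ce=cv2.connectedComponentsWithStats(b)
    for i in range(1,k):
        if st[i,4]>25 and np.hypot(*(ce[i]-proj(c,o+[0,0,.09])))<60: print(nm,st[i],ce[i].round(1))
    for dy in(.04,-.04): print('pred brass at z offs',[proj(c,o+a*.037+n*dy+[0,0,z]).round(0) for z in(.06,.093,.103)])
```

```text
[ 0.61850118 -0.00111681  0.0980803 ] [ 7.45170440e-05 -6.83816838e-01  7.29653693e-01 -1.20983930e-04] 0.008902865751000487
side [292 163  13   9  64] [297.9 166.3]
side [225 197  11  10  62] [229.5 201.4]
pred brass at z offs [array([233., 212.]), array([231., 202.]), array([230., 198.])]
pred brass at z offs [array([262., 194.]), array([260., 183.]), array([260., 180.])]
scene [232 243  19  12 124] [238.5 247.5]
scene [253 242  23  14  64] [266.2 246.7]
scene [215 247  10  13  80] [219.4 252.9]
scene [254 253  47  44 776] [276.6 270.5]
scene [221 259  14  12  88] [227.6 264.3]
scene [236 261  15  12 109] [242.9 266.5]
scene [252 277  11  13  72] [257.5 283.5]
pred brass at z offs [array([271., 304.]), array([270., 290.]), array([269., 286.])]
pred brass at z offs [array([244., 280.]), array([242., 266.]), array([242., 262.])]
```

Brass is at side (229.5,201) and scene (243,266), which matches the prediction at that height. I'll lower and release.

Call:
apply_moves:
  moves: [0,0,-0.3,0,0,0,0,0,-0.6,0,0,0,0,0,-0.9,0,0,0,0,0,-1.1,0,0,0,0,0,-1.27,0,0,0,0,0,-1.27,0,0,0,0,0,-1.27,0,0,0]

```text
clock: 25.27
tcp_pos: [0.6177, -0.0009, 0.0657]
orientation: [-0.0, -0.684, 0.73, 0.0]
wrist_force: [-1.9, -0.6, 2.5]
finger_gap: 0.0087
grip_force: 108.9
```

Call:
apply_moves:
  moves: [0,0,0,0,0,0,0,0,0,0,0,0,0,0,0,0,0,0,0,0,0,0,0,0,0,0,0,0,0,0,0,0,0,0,0,0]
  claw: 40

```text
clock: 25.77
tcp_pos: [0.6183, -0.0008, 0.0658]
orientation: [0.0, -0.684, 0.73, -0.0]
wrist_force: [1.0, -0.6, 0.6]
finger_gap: 0.0339
grip_force: 0.0
```

Call:
apply_moves:
  moves: [0,0,0.5,0,0,0,0,0,1.5,0,0,0,0,0,3,0,0,0,0,0,4.5,0,0,0,0,0,6,0,0,0,-1,0,7.5,0,0,0,-2.5,0,9,0,0,0,-4,0,10,0,0,0,-4,0,10,0,0,0,-4,0,10,0,0,0]

```text
clock: 26.6
tcp_pos: [0.5168, -0.0007, 0.3203]
orientation: [0.002, -0.684, 0.73, -0.002]
wrist_force: [-0.5, 0.1, 0.1]
finger_gap: 0.0343
grip_force: 0.0
```

Run:
```python
from h import *
s=status.get_state(); print(s['tcp_pos'],s['orientation'],s['joint_pos'])
w=cam('wrist'); b=cam('scene')
cv2.imwrite('pics/f12.png',np.hstack([cv2.resize(w[0],(400,300)),cv2.resize(b[0][220:380,170:380],(394,300),interpolation=cv2.INTER_CUBIC)]))
hsv=cv2.cvtColor(w[0],cv2.COLOR_BGR2HSV); br=cv2.inRange(hsv,(8,105,60),(30,255,255)); k,l,st,ce=cv2.connectedComponentsWithStats(br)
for i in range(1,k):
    if st[i,4]>60 and ce[i][0]<320: print(st[i],ce[i].round(0),ray(w,ce[i],.06).round(4))
for n,o,y,h in [('mid',(.662,-.1322),.03,.031),('wide',(.6685,-.0025),-.064,.04),('nar',(.6727,.1373),.073,.022)]:
    a=np.array([np.cos(y),np.sin(y)]);nn=np.array([-a[1],a[0]]); print(n,[(np.array(o)+a*.037+nn*d).round(4) for d in(h,-h)])
```

```text
[ 0.51675343 -0.00072904  0.32031696] [ 0.00177911 -0.68390307  0.72956686 -0.00237194] [-1.56789596e-01  1.83925671e-01  7.33084098e-02  1.45424991e+00
 -1.02954880e-04 -1.66299637e+00]
[ 66   9  42  22 642] [88. 19.] [ 0.7068 -0.1625  0.06  ]
[ 85  88  40  19 535] [106.  97.] [ 0.7045 -0.1005  0.06  ]
[ 92 153  40  16 481] [113. 160.] [ 0.7093 -0.0457  0.06  ]
[105 237  37  16 430] [124. 244.] [0.7145 0.0342 0.06  ]
[119 316  33  15 365] [136. 323.] [0.7187 0.1186 0.06  ]
mid [array([ 0.6981, -0.1001]), array([ 0.6999, -0.1621])]
wide [array([0.708 , 0.0351]), array([ 0.7029, -0.0448])]
nar [array([0.708 , 0.1619]), array([0.7112, 0.1181])]
```

View pics/f12.png

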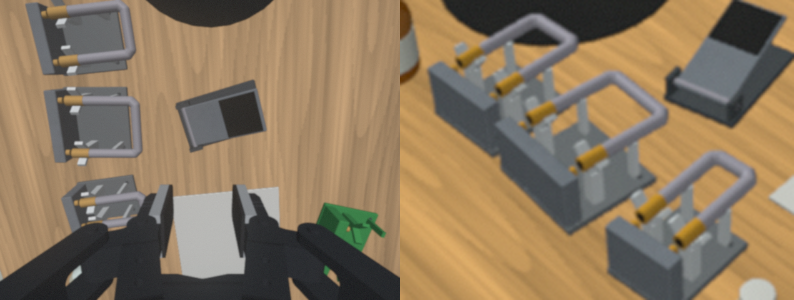

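All three tubes are seated in both views: wrist bars at (130,30), (137,125) and (140,205), scene crop likewise. Next I'll locate the treadle pad, which is black at wrist (387,187) full size.

Run:
```python
from h import *
w=cam('wrist'); s=cam('scene')
def blob(c,roi,th):
    g=cv2.cvtColor(c[0],cv2.COLOR_BGR2GRAY); x0,y0,x1,y1=roi
    m=(g[y0:y1,x0:x1]<th).astype(np.uint8); m=cv2.morphologyEx(m,cv2.MORPH_OPEN,np.ones((3,3)))
    k,l,st,ce=cv2.connectedComponentsWithStats(m); i=1+np.argmax(st[1:,4])
    r=cv2.minAreaRect(np.argwhere(l==i)[:,::-1].astype(np.float32)+np.float32([x0,y0])); return ce[i]+[x0,y0],st[i],r
pw,st,r=blob(w,(345,140,425,225),45); print(pw,st,r)
ps,st2,r2=blob(s,(325,215,380,262),35); print(ps,st2,r2)
for z in(.04,.05,.06): print(z,ray(w,pw,z).round(4),ray(s,ps,z).round(4))
b=cv2.boxPoints(r); print([ray(w,p,.05).round(4)[:2] for p in b])
```

```text
[413.66666667 191.16666667] [67 49  4  5 18] ((413.5, 191.0), (4.0, 3.0), 90.0)Traceback (most recent call last):
  File "<stdin>", line 9, in <module>
  File "<stdin>", line 6, in blob
    return _wrapfunc(a, 'argmax', axis=axis, out=out, **kwds)
    return bound(*args, **kwds)
ValueError: attempt to get argmax of an empty sequence
```

Run:
```python
from h import *
w=cam('wrist'); s=cam('scene')
def blob(c,roi):
    g=cv2.cvtColor(c[0],cv2.COLOR_BGR2GRAY); x0,y0,x1,y1=roi; a=g[y0:y1,x0:x1]; th=np.percentile(a,10)+9
    m=(a<th).astype(np.uint8); m=cv2.morphologyEx(m,cv2.MORPH_OPEN,np.ones((5,5)))
    k,l,st,ce=cv2.connectedComponentsWithStats(m); i=1+np.argmax(st[1:,4])
    r=cv2.minAreaRect(np.argwhere(l==i)[:,::-1].astype(np.float32)+np.float32([x0,y0])); print(th,st[i],r); return ce[i]+[x0,y0],r
pw,r=blob(w,(345,140,425,225)); ps,r2=blob(s,(325,215,380,262))
print(pw,ps)
for z in(.04,.05,.06,.07): print(z,ray(w,pw,z).round(4),ray(s,ps,z).round(4))
print([ray(w,p,.05).round(4)[:2] for p in cv2.boxPoints(r)])
```

```text
53.0 [   8    9   67   70 3420] ((386.0180358886719, 184.7887725830078), (62.5484619140625, 57.252288818359375), 76.4295654296875)
45.0 [ 13   7  32  25 566] ((353.5689392089844, 233.8275909423828), (28.039997100830078, 22.654830932617188), 21.801410675048828)
[386.54736842 184.26695906] [353.65371025 234.04063604]
0.04 [ 0.4579 -0.0052  0.04  ] [ 0.4486 -0.0151  0.04  ]
0.05 [ 0.4592 -0.0068  0.05  ] [ 0.458  -0.0065  0.05  ]
0.06 [ 0.4606 -0.0084  0.06  ] [0.4674 0.0021 0.06  ]
0.07 [ 0.462  -0.0101  0.07  ] [0.4769 0.0107 0.07  ]
[array([ 0.4916, -0.0304]), array([ 0.4402, -0.0393]), array([0.4268, 0.0185]), array([0.4803, 0.0282])]
```

Call:
apply_moves:
  moves: [-2.31,-0.24,-1,0,0,0,-2.31,-0.24,-2.5,0,0,0,-2.31,-0.24,-4,0,0,0,-2.31,-0.24,-5.5,0,0,0,-2.31,-0.24,-7,0,0,0,-2.31,-0.24,-8.5,0,0,0,-2.31,-0.24,-9.6,0,0,0,-2.31,-0.24,-9.8,0,0,0,-2.31,-0.24,-9.8,0,0,0,-2.31,-0.24,-9.8,0,0,0]
  claw: 0

```text
clock: 27.73
tcp_pos: [0.461, -0.0069, 0.0712]
orientation: [-0.0, -0.684, 0.73, 0.0]
wrist_force: [0.1, 0.4, 0.5]
finger_gap: -0.0003
grip_force: 0.0
```

Call:
apply_moves:
  moves: [0,0,-0.3,0,0,0,0,0,-0.6,0,0,0,0,0,-0.8,0,0,0,0,0,-1.0,0,0,0,0,0,-1.2,0,0,0,0,0,-1.3,0,0,0,0,0,-1.3,0,0,0,0,0,-1.3,0,0,0]

```text
clock: 28.4
tcp_pos: [0.4605, -0.0077, 0.0399]
orientation: [-0.001, -0.684, 0.73, -0.001]
wrist_force: [-5.9, -1.8, 11.9]
finger_gap: -0.0003
grip_force: 5.8
```

Call:
apply_moves:
  moves: [0,0,-0.1,0,0,0,0,0,-0.2,0,0,0,0,0,-0.2,0,0,0,0,0,-0.2,0,0,0]

```text
clock: 28.73
tcp_pos: [0.4606, -0.0078, 0.0385]
orientation: [-0.0, -0.684, 0.73, -0.002]
wrist_force: [-17.8, -0.5, 49.4]
finger_gap: 0.0005
grip_force: 24.1
```

Call:
apply_moves:
  moves: [0,0,-0.1,0,0,0,0,0,-0.1,0,0,0,0,0,-0.1,0,0,0]

```text
clock: 28.98
tcp_pos: [0.4608, -0.0078, 0.0381]
orientation: [-0.0, -0.684, 0.73, -0.002]
wrist_force: [-24.3, 0.1, 70.3]
finger_gap: 0.0001
grip_force: 34.9
```

Call:
apply_moves:
  moves: [0,0,0.18,0,0,0,0,0,0.18,0,0,0,0,0,0.18,0,0,0,0,0,0.18,0,0,0,0,0,0.18,0,0,0,0,0,0.18,0,0,0,0,0,0.18,0,0,0,0,0,0.18,0,0,0,0,0,0.18,0,0,0,0,0,0.18,0,0,0,0,0,0.18,0,0,0,0,0,0.18,0,0,0,0,0,0.18,0,0,0,0,0,0.18,0,0,0,0,0,0.18,0,0,0,0,0,0.18,0,0,0,0,0,0.18,0,0,0,0,0,0.18,0,0,0]

```text
clock: 30.48
tcp_pos: [0.4614, -0.0076, 0.0389]
orientation: [0.0, -0.684, 0.73, -0.002]
wrist_force: [-9.2, -0.1, 29.4]
finger_gap: 0.0001
grip_force: 14.3
```

Call:
apply_moves:
  moves: [0,0,0,0,0,0,0,0,0,0,0,0,0,0,0,0,0,0,0,0,0,0,0,0,0,0,0,0,0,0,0,0,0,0,0,0,0,0,0,0,0,0,0,0,0,0,0,0,0,0,0,0,0,0,0,0,0,0,0,0]

```text
clock: 31.32
tcp_pos: [0.4614, -0.0076, 0.0389]
orientation: [0.0, -0.684, 0.73, -0.002]
wrist_force: [-9.0, -0.8, 28.8]
finger_gap: 0.0002
grip_force: 14.3
```

Run:
```python
from h import *
# seated check: brass in the scene view, predicted from the stand poses
c=cam('scene'); hsv=cv2.cvtColor(c[0],cv2.COLOR_BGR2HSV); b=cv2.inRange(hsv,(8,130,60),(30,255,255))
k,l,st,ce=cv2.connectedComponentsWithStats(b)
print([(ce[i].round(0).tolist(),st[i,4]) for i in range(1,k) if st[i,4]>40 and 180<ce[i][0]<360 and 235<ce[i][1]<360])
for n,o,y,h in [('mid',(.662,-.1322),.03,.031),('wide',(.6685,-.0025),-.064,.04),('nar',(.6727,.1373),.073,.022)]:
    a=np.array([np.cos(y),np.sin(y)]);nn=np.array([-a[1],a[0]]); print(n,[proj(c,[*(np.array(o)+a*.037+nn*d),.06]).round(0) for d in(h,-h)])
```

```text
[([239.0, 247.0], np.int32(125)), ([219.0, 253.0], np.int32(79)), ([228.0, 264.0], np.int32(86)), ([284.0, 279.0], np.int32(485)), ([245.0, 280.0], np.int32(94)), ([258.0, 284.0], np.int32(72)), ([272.0, 304.0], np.int32(109)), ([336.0, 319.0], np.int32(250)), ([324.0, 344.0], np.int32(128))]
mid [array([227., 265.]), array([206., 250.])]
wide [array([271., 304.]), array([244., 280.])]
nar [array([323., 344.]), array([303., 331.])]
```

The treadle is on its stop at 29 N, held for 2.7 s. I'll release it and look over the stands.

Call:
apply_moves:
  moves: [0,0,0.5,0,0,0,0,0,1.2,0,0,0,0,0,2.4,0,0,0,0,0,4,0,0,0,0.5,0,5.5,0,0,0,1,0,7,0,0,0,1.5,0,8.5,0,0,0,2.2,0,10,0,0,0,2.2,0,11.2,0,0,0,2.2,0,11.2,0,0,0,2.2,0,11.2,0,0,0]
  claw: 40

```text
clock: 32.28
tcp_pos: [0.517, -0.007, 0.318]
orientation: [0.002, -0.684, 0.73, -0.002]
wrist_force: [-0.7, 0.3, -0.2]
finger_gap: 0.0338
grip_force: 0.0
```

```bash
cat >> h.py <<'E'
STANDS={'mid':((.662,-.1322),.03,.031),'wide':((.6685,-.0025),-.064,.04),'nar':((.6727,.1373),.073,.022)}
def bars(w):
    """seated tubes: brass centres and crossbar centre, z=.06"""
    hsv=cv2.cvtColor(w[0],cv2.COLOR_BGR2HSV); br=cv2.inRange(hsv,(8,105,60),(30,255,255)); k,l,st,ce=cv2.connectedComponentsWithStats(br)
    for i in range(1,k):
        q=ray(w,ce[i],.06)
        if st[i,4]>60 and .67<q[0]<.75: print('brass',q.round(4)[:2],st[i,4])
    m=cv2.inRange(hsv,(0,0,90),(180,45,255))
    for n,(o,y,h) in STANDS.items():
        a=np.array([np.cos(y),np.sin(y)]);nn=np.array([-a[1],a[0]]);r=[]
        for d in (-.01,0,.01):
            v=[t for t in np.arange(-.068,-.033,.0005) if (lambda p:0<=p[0]<640 and 0<=p[1]<480 and m[int(p[1]),int(p[0])])(proj(w,[*(o+a*t+nn*d),.06]))]
            r.append((round(np.mean(v),4),len(v)) if v else None)
        print(n,'bar x in stand frame',r)
E
python3 - <<'E'
from h import *
s=status.get_state(); print(s['tcp_pos'],s['orientation'])
bars(cam('wrist'))
E
```

```text
[ 0.51697712 -0.00701956  0.31801198] [ 0.00183263 -0.68396872  0.72950511 -0.00239042]
brass [ 0.7066 -0.1625] 633
brass [ 0.7043 -0.1004] 532
brass [ 0.709  -0.0457] 484
brass [0.7145 0.0342] 433
brass [0.7183 0.1187] 372
mid bar x in stand frame [(np.float64(-0.0456), 40), (np.float64(-0.0456), 40), (np.float64(-0.0454), 42)]
wide bar x in stand frame [(np.float64(-0.0458), 44), (np.float64(-0.0456), 42), (np.float64(-0.0461), 41)]
nar bar x in stand frame [(np.float64(-0.046), 36), (np.float64(-0.0525), 32), (np.float64(-0.0628), 22)]
```

Nothing moved. Now for the board, starting with the narrow tube.

Call:
apply_moves:
  moves: [1,1.5,0,0,0,0.137,2,3,0,0,0,0.137,3,4.5,0,0,0,0.137,4.25,5.63,-0.5,0,0,0.137,4.25,5.63,-2,0,0,0.137,4.25,5.63,-3.5,0,0,0.137,4.25,5.63,-5,0,0,0.137,4.25,5.63,-6.3,0,0,0.137,4.25,5.63,-6.3,0,0,0.137,4.25,5.63,-6.3,0,0,0.137,4.25,5.63,-7.5,0,0,0.137,4.25,5.63,-8.7,0,0,0.137,4.25,5.63,-9.6,0,0,0.137,4.25,5.63,-10.2,0,0,0.137,4.25,5.63,-10.2,0,0,0.137,4.25,5.63,-10.2,0,0,0.137]

```text
clock: 33.67
tcp_pos: [0.6227, 0.1338, 0.0622]
orientation: [-0.001, 0.732, -0.681, 0.001]
wrist_force: [-0.2, -0.2, 0.7]
finger_gap: 0.034
grip_force: 0.0
```

Call:
apply_moves:
  moves: [0,0,0,0,0,0,0,0,0,0,0,0,0,0,0,0,0,0,0,0,0,0,0,0,0,0,0,0,0,0,0,0,0,0,0,0,0,0,0,0,0,0]
  claw: 0

```text
clock: 34.25
tcp_pos: [0.6235, 0.1342, 0.0629]
orientation: [-0.002, 0.732, -0.681, 0.002]
wrist_force: [-0.8, 0.8, 6.5]
finger_gap: 0.0093
grip_force: 108.2
```

Call:
apply_moves:
  moves: [0,0,0.5,0,0,0,0,0,1.5,0,0,0,0,0,3,0,0,0,0,0,4.5,0,0,0,0,0,6,0,0,0,0,0,6,0,0,0,0,0,6,0,0,0]

```text
clock: 34.83
tcp_pos: [0.6235, 0.1341, 0.2141]
orientation: [-0.002, 0.732, -0.681, 0.002]
wrist_force: [0.0, 0.1, -1.6]
finger_gap: 0.0093
grip_force: 108.3
```

Run:
```python
from h import *
s=status.get_state(); print(s['tcp_pos'],s['orientation'],s['finger_gap'],s['joint_pos'][5])
held(cam('wrist'),-.004,.022)
```

```text
[0.62346139 0.13406686 0.21407777] [-0.00247081  0.73223619 -0.68104251  0.00227171] 0.009294146693403905 -1.557155820657697
brass [  17  241   88   45 3417] [ 59. 263.]
brass [  42  354   83   43 3040] [ 81. 375.]
pred brass centre [ 93. 356.] end [ 58. 354.]
pred brass centre [ 83. 245.] end [ 45. 242.]
```

Call:
apply_moves:
  moves: [-1.2,1,0,0,0,0,-2.4,2.2,0,0,0,-0.022,-3.5,3.6,0,0,0,-0.022,-4.5,4.8,0,0,0,-0.022,-5.5,6,0,0,0,-0.022,-6.5,7.3,0,0,0,-0.022,-7.3,8.6,0,0,0,-0.022,-7.91,9.77,0,0,0,-0.022,-7.91,9.77,-1,0,0,-0.022,-7.91,9.77,-2.4,0,0,-0.022,-7.91,9.77,-3.8,0,0,-0.022,-7.91,9.77,-5.2,0,0,-0.022,-7.91,9.77,-6.4,0,0,-0.022,-7.91,9.77,-7,0,0,-0.022,-7.91,9.77,-7.4,0,0,-0.022,-7.91,9.77,-7.7,0,0,-0.022,-7.91,9.77,-7.92,0,0,-0.022,-7.91,9.77,-7.92,0,0,-0.022,-7.91,9.77,-7.92,0,0,-0.022]

```text
clock: 36.47
tcp_pos: [0.4222, 0.3771, 0.0146]
orientation: [0.001, 0.725, -0.689, -0.0]
wrist_force: [-9.4, -6.9, 17.8]
finger_gap: 0.0096
grip_force: 110.5
```

Run:
```python
from h import *
s=status.get_state(); print(s['tcp_pos'],s['orientation'],s['finger_gap'],s['wrist_force'])
```

```text
[0.42222206 0.37710074 0.01455094] [ 1.27970546e-03  7.24743530e-01 -6.89017516e-01 -1.99201769e-04] 0.009618093090462633 [-9.36450983 -6.92824682 17.8297591 ]
```

Contact on the board at 18 N. I'll release and rise.

Call:
apply_moves:
  moves: [0,0,0.05,0,0,0,0,0,0.05,0,0,0,0,0,0.05,0,0,0,0,0,0.05,0,0,0,0,0,0.05,0,0,0,0,0,0.05,0,0,0]
  claw: 40

```text
clock: 36.97
tcp_pos: [0.424, 0.3782, 0.0134]
orientation: [0.0, 0.725, -0.689, -0.0]
wrist_force: [-0.7, 0.5, -1.0]
finger_gap: 0.0342
grip_force: 0.0
```

Call:
apply_moves:
  moves: [0,0,0.5,0,0,0,0,0,1.5,0,0,0,0,0,3,0,0,0,0,0,4.5,0,0,0,0,0,6,0,0,0,0,0,7.5,0,0,0,0,0,9,0,0,0,0.8,-1.5,10,0,0,0,1.6,-3,11,0,0,0,2.4,-4.5,12,0,0,0,3.2,-6,12,0,0,0,3.2,-7.5,12,0,0,0,3.2,-8.5,12,0,0,0,3.2,-8.5,12,0,0,0,3.2,-8.5,12,0,0,0]

```text
clock: 38.22
tcp_pos: [0.5044, 0.1635, 0.3136]
orientation: [-0.0, 0.723, -0.691, -0.0]
wrist_force: [0.0, 0.4, -1.2]
finger_gap: 0.0345
grip_force: 0.0
```

```bash
cat >> h.py <<'E'
def board(c,z=.0115,lo=150):
    """tubes on the white board via brass ends: world positions"""
    hsv=cv2.cvtColor(c[0],cv2.COLOR_BGR2HSV); b=cv2.inRange(hsv,(8,105,60),(30,255,255))
    m=np.zeros(b.shape,np.uint8); P=[proj(c,(x,y,.01)) for x,y in[(.60,.13),(.37,.12),(.36,.44),(.59,.45)]]
    cv2.fillPoly(m,[np.int32(P)],255); k,l,st,ce=cv2.connectedComponentsWithStats(b&m)
    for i in range(1,k):
        if st[i,4]>60: print('board brass',st[i],ray(c,ce[i],z).round(4)[:2])
E
python3 - <<'E'
from h import *
s=status.get_state(); print(s['tcp_pos'],s['orientation'])
w=cam('wrist'); bars(w); board(cam('side')); board(cam('scene')); board(w)
E
```

```text
[0.50438974 0.16347367 0.31360163] [-1.63154503e-05  7.23102610e-01 -6.90740620e-01 -1.02117747e-04]
brass [0.7148 0.0339] 645
brass [0.7327 0.1197] 83
brass [0.7294 0.1632] 77
mid bar x in stand frame [None, None, None]
wide bar x in stand frame [None, None, (np.float64(-0.0454), 42)]
nar bar x in stand frame [(np.float64(-0.0365), 13), (np.float64(-0.037), 15), (np.float64(-0.0372), 16)]
board brass [ 106  279  213  190 4732] [0.4819 0.311 ]
board brass [166 374  14  13  97] [0.5128 0.3602]
board brass [147 390  14  14  97] [0.5107 0.4041]
board brass [ 354  258  230  170 4245] [0.4681 0.31  ]
board brass [488 357  14  15 119] [0.5088 0.3601]
board brass [512 371  15  16 127] [0.506  0.4041]
board brass [300 352  21  10 204] [0.5113 0.3597]
board brass [301 384  21  11 199] [0.5089 0.4039]
```

The narrow tube is on the board, with its brass at (0.511,0.360) and (0.509,0.404) in three views. The middle tube is next.

Call:
apply_moves:
  moves: [0.5,-1.5,0,0,0,-0.016,1,-3,0,0,0,-0.016,1.5,-4.5,0,0,0,-0.016,2,-6,0,0,0,-0.016,2.5,-7.5,0,0,0,-0.016,3,-9,0,0,0,-0.016,3.5,-10.5,0,0,0,-0.016,4.32,-11.9,0,0,0,-0.016,4.32,-11.9,-1.5,0,0,-0.016,4.32,-11.9,-3,0,0,-0.016,4.32,-11.9,-4,0,0,-0.016,4.32,-11.9,-4,0,0,-0.016,4.32,-11.9,-4,0,0,-0.016]

```text
clock: 39.45
tcp_pos: [0.6113, -0.1299, 0.2121]
orientation: [0.001, 0.72, -0.694, -0.002]
wrist_force: [0.4, -0.2, 0.9]
finger_gap: 0.0339
grip_force: 0.0
```

Run:
```python
from h import *
s=status.get_state(); print(s['tcp_pos'],s['orientation'])
w=cam('wrist'); bars(w)
hsv=cv2.cvtColor(w[0],cv2.COLOR_BGR2HSV); br=cv2.inRange(hsv,(8,105,60),(30,255,255)); k,l,st,ce=cv2.connectedComponentsWithStats(br)
for i in range(1,k):
    if st[i,4]>150: print(st[i],ray(w,ce[i],.06).round(4))
```

```text
[ 0.61125445 -0.12987234  0.2120798 ] [ 0.00086381  0.71999977 -0.69397096 -0.00197249]
brass [ 0.7374 -0.2535] 3732
brass [ 0.6955 -0.2469] 163
brass [ 0.7056 -0.1624] 919
brass [ 0.7006 -0.1   ] 673
brass [ 0.7195 -0.1003] 109
brass [ 0.7244 -0.0478] 103
brass [ 0.7045 -0.0446] 639
mid bar x in stand frame [(np.float64(-0.0502), 26), (np.float64(-0.0502), 26), (np.float64(-0.0502), 26)]
wide bar x in stand frame [(np.float64(-0.0507), 26), (np.float64(-0.0507), 26), (np.float64(-0.051), 27)]
nar bar x in stand frame [None, None, None]
[  62    0  115   44 3732] [ 0.7374 -0.2535  0.06  ]
[168   0  35  57 163] [ 0.6955 -0.2469  0.06  ]
[154 161  54  21 919] [ 0.7056 -0.1624  0.06  ]
[177 250  38  20 673] [ 0.7006 -0.1     0.06  ]
[176 320  37  21 639] [ 0.7045 -0.0446  0.06  ]
```

Call:
apply_moves:
  moves: [0.03,-0.14,-1,0,0,0,0.03,-0.14,-2.4,0,0,0,0.03,-0.14,-3.8,0,0,0,0.03,-0.14,-5,0,0,0,0.03,-0.14,-6,0,0,0,0.03,-0.14,-6.02,0,0,0,0.03,-0.14,-6.02,0,0,0]

```text
clock: 40.08
tcp_pos: [0.6134, -0.1349, 0.0644]
orientation: [-0.0, 0.72, -0.694, 0.0]
wrist_force: [0.4, -0.2, 0.4]
finger_gap: 0.0341
grip_force: 0.0
```

Call:
apply_moves:
  moves: [0,0,0,0,0,0,0,0,0,0,0,0,0,0,0,0,0,0,0,0,0,0,0,0,0,0,0,0,0,0,0,0,0,0,0,0,0,0,0,0,0,0]
  claw: 0

```text
clock: 40.67
tcp_pos: [0.6149, -0.1359, 0.0662]
orientation: [-0.001, 0.719, -0.695, 0.002]
wrist_force: [-0.7, 1.2, 6.5]
finger_gap: 0.0088
grip_force: 108.3
```

Call:
apply_moves:
  moves: [0,0,0.5,0,0,0,0,0,1.5,0,0,0,0,0,3,0,0,0,0,0,4.5,0,0,0,0,0,6,0,0,0,0,0,6.5,0,0,0,0,0,6.5,0,0,0]

```text
clock: 41.25
tcp_pos: [0.6151, -0.1363, 0.2318]
orientation: [-0.002, 0.719, -0.695, 0.005]
wrist_force: [-0.6, -0.5, -1.6]
finger_gap: 0.0087
grip_force: 108.4
```

Run:
```python
from h import *
s=status.get_state(); print(s['tcp_pos'],s['orientation'],s['finger_gap'],s['joint_pos'][5])
held(cam('wrist'),-.004,.031)
```

```text
[ 0.61514801 -0.13627624  0.23183226] [-0.00205559  0.71914252 -0.69484377  0.00468471] 0.008701411365788662 -1.950445768473762
brass [  90    0  109   62 4559] [152.  29.]
brass [  20  220   87   44 3309] [ 62. 241.]
brass [  54  375   79   42 2306] [ 87. 393.]
pred brass centre [ 99. 385.] end [ 66. 384.]
pred brass centre [ 80. 229.] end [ 42. 228.]
```

Call:
apply_moves:
  moves: [-0.7,1.5,0,0,0,0.015,-1.3,3,0,0,0,0.015,-2,4.5,0,0,0,0.015,-2.6,6,0,0,0,0.015,-3.2,7.5,0,0,0,0.015,-3.9,9,0,0,0,0.015,-4.5,10.5,0,0,0,0.015,-5.2,12,0,0,0,0.015,-5.8,13.5,0,0,0,0.015,-6.4,15,0,0,0,0.015,-7,16.3,0,0,0,0.015,-7.42,17.31,0,0,0,0.015,-7.42,17.31,-2,0,0,0.015,-7.42,17.31,-3.5,0,0,0.015,-7.42,17.31,-5,0,0,0.015,-7.42,17.31,-6,0,0,0.015,-7.42,17.31,-6,0,0,0.015,-7.42,17.31,-6,0,0,0.015]

```text
clock: 42.8
tcp_pos: [0.4246, 0.2962, 0.0732]
orientation: [0.003, 0.724, -0.689, -0.001]
wrist_force: [0.3, -0.7, -0.6]
finger_gap: 0.009
grip_force: 108.4
```

Run:
```python
from h import *
s=status.get_state(); print(s['tcp_pos'],s['orientation'],s['finger_gap'],s['wrist_force'])
board(cam('side')); board(cam('scene')); held(cam('wrist'),-.006,.031)
```

```text
[0.42464969 0.29619056 0.07321983] [ 0.0030825   0.72434032 -0.6894347  -0.00118046] 0.009025928352922081 [ 0.31113119 -0.69560848 -0.6388676 ]
board brass [ 106  279  213  190 4256] [0.4706 0.3215]
board brass [172 351  14  13  96] [0.542  0.3235]
board brass [166 374  14  13  98] [0.5128 0.3603]
board brass [147 390  14  14  97] [0.5107 0.4041]
board brass [ 354  258  230  170 3836] [0.4771 0.3136]
board brass [481 294  25  14  85] [0.3844 0.2756]
board brass [447 308  14  14 115] [0.4636 0.2454]
board brass [479 326  16  15 125] [0.46   0.3122]
board brass [488 357  14  15 121] [0.5087 0.3602]
board brass [512 371  15  16 128] [0.506  0.4042]
brass [  22  222   83   40 2896] [ 62. 241.]
brass [  56  376   75   39 2055] [ 88. 393.]
pred brass centre [ 89. 385.] end [ 55. 384.]
pred brass centre [ 70. 227.] end [ 32. 225.]
```

Call:
apply_moves:
  moves: [0.15,0,-0.6,0,0,0,0.15,0,-1.2,0,0,0,0.15,0,-1.7,0,0,0,0.15,0,-2.0,0,0,0,0.15,0,-2.15,0,0,0,0.15,0,-2.15,0,0,0,0.15,0,-2.15,0,0,0]

```text
clock: 43.53
tcp_pos: [0.4316, 0.2977, 0.0228]
orientation: [-0.001, 0.724, -0.689, 0.0]
wrist_force: [-0.1, -0.9, -1.9]
finger_gap: 0.009
grip_force: 108.4
```

Call:
apply_moves:
  moves: [0,0,0,0,0,0,0,0,0,0,0,0,0,0,0,0,0,0,0,0,0,0,0,0,0,0,0,0,0,0,0,0,0,0,0,0]
  claw: 40

```text
clock: 44.03
tcp_pos: [0.431, 0.2975, 0.022]
orientation: [-0.0, 0.724, -0.689, 0.0]
wrist_force: [0.8, -0.0, 0.4]
finger_gap: 0.034
grip_force: 0.0
```

Call:
apply_moves:
  moves: [0,0,0.5,0,0,0,0,0,1.5,0,0,0,0,0,3,0,0,0,0,0,4.5,0,0,0,0,0,6,0,0,0,0,0,7.5,0,0,0,1,-1.5,8,0,0,0,2,-3,8,0,0,0,3,-4.5,8,0,0,0,4,-6,8,0,0,0,5,-7.5,8,0,0,0,6,-9,8,0,0,0,7,-10.5,8,0,0,0,7.6,-11.8,8,0,0,0,7.6,-11.8,8,0,0,0,7.6,-11.8,8,0,0,0]

```text
clock: 45.37
tcp_pos: [0.6229, -0.0022, 0.2208]
orientation: [0.0, 0.722, -0.691, 0.0]
wrist_force: [-1.0, 0.1, -0.2]
finger_gap: 0.034
grip_force: 0.0
```

Run:
```python
from h import *
s=status.get_state(); print(s['tcp_pos'],s['orientation'])
board(cam('side')); board(cam('scene')); bars(cam('wrist'))
```

```text
[ 0.62285756 -0.00219643  0.22084033] [ 3.20732261e-04  7.22453441e-01 -6.91419334e-01  4.76567062e-04]
board brass [ 106  279  213  190 4745] [0.482  0.3111]
board brass [200 341  13  12  85] [0.5219 0.2738]
board brass [175 363  13  13  91] [0.5184 0.3359]
board brass [166 374  14  13  98] [0.5128 0.3603]
board brass [147 390  14  14  97] [0.5107 0.4041]
board brass [ 354  258  230  170 4244] [0.4681 0.3101]
board brass [442 332  14  15 109] [0.5177 0.2739]
board brass [473 351  15  15 118] [0.5138 0.3358]
board brass [488 357  14  15 119] [0.5088 0.3601]
board brass [512 371  15  16 128] [0.5061 0.4042]
brass [ 0.7193 -0.0995] 134
brass [ 0.7245 -0.0471] 126
brass [ 0.7044 -0.0454] 754
brass [0.7295 0.0323] 109
brass [0.71   0.0349] 654
brass [0.7328 0.1182] 86
mid bar x in stand frame [None, None, None]
wide bar x in stand frame [(np.float64(-0.0505), 27), (np.float64(-0.0507), 26), (np.float64(-0.0507), 28)]
nar bar x in stand frame [None, None, None]
```

The middle tube is laid down, with its legs at y 0.274 and 0.336, clear of the narrow tube. Next I'll grasp the wide tube, which is still seated.

Call:
apply_moves:
  moves: [-0.17,0.1,-1,0,0,-0.108,-0.17,0.1,-2.4,0,0,-0.108,-0.17,0.1,-3.5,0,0,-0.108,-0.17,0.1,-4.5,0,0,-0.108,-0.17,0.1,-5.5,0,0,-0.108,-0.17,0.1,-6.2,0,0,-0.108,-0.17,0.1,-6.4,0,0,-0.108,-0.17,0.1,-6.4,0,0,-0.108,-0.17,0.1,-6.4,0,0,-0.108]

```text
clock: 46.27
tcp_pos: [0.6168, 0.0059, 0.0628]
orientation: [0.0, -0.687, 0.727, -0.0]
wrist_force: [-0.4, 0.4, 0.1]
finger_gap: 0.0345
grip_force: 0.0
```

Call:
apply_moves:
  moves: [0,0,0,0,0,0,0,0,0,0,0,0,0,0,0,0,0,0,0,0,0,0,0,0,0,0,0,0,0,0,0,0,0,0,0,0,0,0,0,0,0,0]
  claw: 0

```text
clock: 46.85
tcp_pos: [0.6179, 0.0049, 0.0634]
orientation: [0.001, -0.686, 0.728, -0.001]
wrist_force: [-0.6, 1.3, 5.8]
finger_gap: 0.0094
grip_force: 108.5
```

Call:
apply_moves:
  moves: [0,0,0.5,0,0,0,0,0,1.5,0,0,0,0,0,3,0,0,0,0,0,4.5,0,0,0,0,0,6,0,0,0,0,0,6.5,0,0,0,0,0,6.5,0,0,0]

```text
clock: 47.43
tcp_pos: [0.6188, 0.0045, 0.2291]
orientation: [0.002, -0.686, 0.728, -0.003]
wrist_force: [0.2, -0.5, -1.2]
finger_gap: 0.0094
grip_force: 108.1
```

Run:
```python
from h import *
s=status.get_state(); print(s['tcp_pos'],s['orientation'],s['finger_gap'])
held(cam('wrist'),-.004,.04)
```

```text
[0.61879716 0.0045201  0.22910238] [ 0.00247205 -0.68604108  0.72755224 -0.00304316] 0.00943716231821184
brass [   4  177   92   47 3749] [ 48. 200.]
brass [  49  386   81   42 1810] [ 79. 402.]
pred brass centre [114. 422.] end [ 82. 423.]
pred brass centre [ 69. 226.] end [ 32. 228.]
```

Call:
apply_moves:
  moves: [-1.2,1,0,0,0,0.11,-2.4,2.3,0,0,0,0.11,-3.5,3.6,0,0,0,0.11,-4.5,4.8,0,0,0,0.11,-5.5,6,0,0,0,0.11,-6.5,7.1,0,0,0,0.11,-7.37,8,0,0,0,0.11,-7.37,8,0,0,0,0.11,-7.37,8,-1.5,0,0,0.11,-7.37,8,-3,0,0,0.11,-7.37,8,-4.5,0,0,0.11,-7.37,8,-6,0,0,0.11,-7.37,8,-6,0,0,0.11,-7.37,8,-6,0,0,0.11]

```text
clock: 48.65
tcp_pos: [0.429, 0.2036, 0.0715]
orientation: [0.004, 0.725, -0.689, -0.002]
wrist_force: [1.1, -0.1, -0.8]
finger_gap: 0.0091
grip_force: 108.2
```

Run:
```python
from h import *
s=status.get_state(); print(s['tcp_pos'],s['orientation'],s['finger_gap'],s['wrist_force'])
board(cam('scene'),z=.07); held(cam('wrist'),-.004,.04)
```

```text
[0.42897744 0.20363418 0.0714652 ] [ 0.00378876  0.72494577 -0.68879198 -0.00221024] 0.009122809493880689 [ 1.09974716 -0.11660929 -0.83514837]
board brass [ 354  266  230  162 3736] [0.5281 0.3513]
board brass [433 299  15  15 111] [0.5157 0.2471]
board brass [442 332  14  15 110] [0.5659 0.3009]
board brass [473 351  15  15 118] [0.5621 0.3583]
board brass [488 357  14  15 120] [0.5575 0.3808]
board brass [512 371  15  16 127] [0.5549 0.4215]
brass [   6  179   88   42 3225] [ 49. 199.]
brass [  52  370  108   56 2057] [ 92. 396.]
pred brass centre [ 85. 411.] end [ 50. 410.]
pred brass centre [ 59. 203.] end [ 19. 201.]
```

Call:
apply_moves:
  moves: [0.1,-0.1,-0.6,0,0,0,0.1,-0.1,-1.2,0,0,0,0.1,-0.1,-1.7,0,0,0,0.1,-0.1,-2.0,0,0,0,0.1,-0.1,-2.2,0,0,0,0.1,-0.1,-2.25,0,0,0,0.1,-0.1,-2.25,0,0,0]

```text
clock: 49.33
tcp_pos: [0.4357, 0.2026, 0.0189]
orientation: [-0.001, 0.725, -0.689, 0.0]
wrist_force: [0.1, 0.4, -1.2]
finger_gap: 0.0094
grip_force: 108.6
```

Call:
apply_moves:
  moves: [0,0,0,0,0,0,0,0,0,0,0,0,0,0,0,0,0,0,0,0,0,0,0,0,0,0,0,0,0,0,0,0,0,0,0,0]
  claw: 40

```text
clock: 49.83
tcp_pos: [0.4351, 0.2025, 0.0183]
orientation: [-0.0, 0.725, -0.689, 0.0]
wrist_force: [0.2, 0.3, 0.4]
finger_gap: 0.0342
grip_force: 0.0
```

Call:
apply_moves:
  moves: [0,0,0.5,0,0,0,0,0,1.5,0,0,0,0,0,3,0,0,0,0,0,4.5,0,0,0,0,0,6,0,0,0,0,0,7.5,0,0,0,0,1.5,9,0,0,0,0,3,10.5,0,0,0,0,4.5,12,0,0,0,0,6,13,0,0,0,0,6,13,0,0,0,0,6,13,0,0,0]

```text
clock: 50.83
tcp_pos: [0.436, 0.3574, 0.3476]
orientation: [-0.004, 0.726, -0.687, 0.0]
wrist_force: [-0.8, -0.7, -0.3]
finger_gap: 0.0344
grip_force: 0.0
```

Run:
```python
from h import *
s=status.get_state(); print(s['tcp_pos'],s['orientation'],s['wrist_force'])
board(cam('side')); board(cam('scene')); w=cam('wrist'); board(w); cv2.imwrite('pics/end.png',w[0])
S=cam('scene'); g=cv2.cvtColor(S[0],cv2.COLOR_BGR2GRAY)[215:262,325:380]; m=(g<45).astype(np.uint8); m=cv2.morphologyEx(m,cv2.MORPH_OPEN,np.ones((5,5)))
k,l,st,ce=cv2.connectedComponentsWithStats(m); i=1+np.argmax(st[1:,4]); print('pad now',ce[i]+[325,215],'was 353.7 234.0')
```

```text
[0.43599991 0.35741505 0.34758904] [-4.42002810e-03  7.26469227e-01 -6.87184675e-01  3.84748765e-04] [-0.7833865  -0.73127357 -0.3208782 ]
board brass [ 106  279  213  190 4739] [0.4818 0.3111]
board brass [242 305  12  11  76] [0.5258 0.1635]
board brass [212 331  12  12  83] [0.5224 0.2434]
board brass [200 341  13  12  86] [0.5218 0.2739]
board brass [175 363  13  13  91] [0.5184 0.3359]
board brass [166 374  14  13  98] [0.5128 0.3603]
board brass [147 390  14  14  97] [0.5107 0.4041]
board brass [ 354  258  230  170 4243] [0.4681 0.3101]
board brass [391 302  14  13  94] [0.5219 0.1631]
board brass [427 323  14  14 104] [0.5183 0.243 ]
board brass [442 332  14  15 108] [0.5175 0.2739]
board brass [473 351  15  15 118] [0.5138 0.3358]
board brass [488 357  14  15 120] [0.5088 0.3601]
board brass [512 371  15  16 129] [0.5061 0.4042]
board brass [234  64  23  11 208] [0.5219 0.2408]
board brass [235  96  23  11 207] [0.5213 0.2717]
board brass [238 157  22  10 205] [0.5179 0.334 ]
board brass [243 180  22  10 211] [0.5121 0.3585]
board brass [246 219  21  10 204] [0.5094 0.4026]
pad now [353.80594406 233.98776224] was 353.7 234.0
```

Six brass ends agree across the views, with spacings of 80, 62 and 44 mm. All three tubes lie side by side on the board, the treadle is up and the arm is clear.

```bash
python3 -c "
from workcell import job
print(job.hand_in())"
```

```text
the job is handed in; nothing more can be done
None
```

The job is handed in: all three tubes were seated in their own stands and blown out with the treadle held on its stop for about 2.7 s. They now lie flat, side by side, on the drying board with the treadle back up; the hand-in returned no verdict.

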